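Pack a row of sample bottles tight in the shaker carrier

TASK

Swing the retaining bar down across the bottle carrier until it rests in its fork. Then pack the gap between the bottles and the bar: stand one or two boards from the block upright against the bottles, as many as still leave room for the wedge, and push the wedge down between boards and bar, thin end first, sloping side to the bar, until you feel the whole row go tight. Press firmly but do not force it, and finish still holding the wedge pressed down, so the row stays tight while a colleague does up the clamp screws; an unneeded board stays in the block and everything else on the bench is left alone.

Things in the scene. Friction and masses are not known exactly. Their poses are not given: they have to be found in the camera images.
- carrier: Steel bottle carrier, fixed: open-topped trough 226 long (its y), 68 wide inside, 74 outside (x), floor top 6 above the bench, side walls to 60 (all mm). Origin: on the bench under its middle. Closed end at -y: inner face of the end plate at y -105; bottles in a row from there; open at +y. A clamp's swinging bar crosses it near +y. +x points from the bar's hinge side to its fork side.
- clamp: Aluminium clamp fixed to the carrier's walls, with the bar it carries; axes as the carrier's. Origin: on the bench under the bar's hinge, 50 to -x of the trough's middle line; its y along the carrier varies. Clevis post at the hinge, 30 wide in y, to 102 above the bench; fork post 90 to 102 to +x of the hinge, 31 wide, to 107 above the bench.
- bar_hinge (a point): Centre of the bar's hinge, on the bar's axis, 88 above the bench, 50 to -x of the trough's middle line. Hinge axis along the carrier's y: the bar swings in the upright plane across the trough. Its frame has the carrier's axes. The lowered bar (14 thick) lies along x at this y and height.
- bar (a joint): Angle of the bar (rad): 0 = level across the trough, resting in its fork (stop); positive = raised, 1.6 = upright over the hinge. Friction hinge of about 0.12 N m: stays where it is left. Bar: round steel, 14 in diameter, with a black round grip sleeve, 20 in diameter, 112 to 167 from the hinge, beyond the fork.
- bar_grip (a point): Middle of the black grip sleeve, on the bar's axis, 140 from the hinge. With the bar down it is 88 above the bench and 90 to +x of the trough's middle line, outside the far wall, with free space under and beside it.
- bottle_a: Square white bottle, full, about 300 g: 62 x 62, 84 to the shoulder, 112 high with its round cap (47 across). Origin: centre of the underside. Stands loose in the carrier, next to the end plate.
- bottle_b: Second, equal bottle, on the bar side of the first. With the row pushed up to the end plate its bar-side face is at the carrier's y +19; from there to the bar's near side is the gap to pack, 28 to 46. A few millimetres of slack in the row at the start. A steady push of 15 to 20 N down on the wedge, with no side load from the arm, is firm enough.
- board_a: Packing board, polyethylene, 80 g, upright in the block's slot: 62 wide (its x), 12 thick (y), 90 high, with a grip tab 24 wide, 12 thick mid-top, up to 130. Origin: centre of the underside, 8 above the bench at the start. Stands in the carrier the same way: thickness along the trough, 3 free at each side, foot on the floor; grip the tab across its 24.
- board_b: Second, equal packing board, in the block's middle slot. Needed when one board, with the row pushed up to the end plate, leaves over 24 to the bar; stays in the block when under 21 is left. (The wedge needs 9 to 24; between 21 and 24 either will do.)
- wedge: Plastic wedge, 90 g, thin end down in the block: 130 high, 40 wide (x). Flat face at y -13; the +y face slopes: thickness 5 at the foot, growing 1 in 4 to 26 at z 84 (y +13), then straight: top 26 x 40, the grip. Origin: foot height, under the top's middle; 8 above the bench at first. Flat face to the boards, slope to the bar: in a space G it is tight with its foot 4(G-5) below the bar's axis.
- block: Wooden block, fixed, 90 x 160 x 50 high; slots 42 deep in a row along its y: board_a at y -48, board_b at 0, wedge at +48 (its origin). Origin: centre of the underside. Boards and wedge have the block's axes at first; the wedge may lean by 3 degrees.
- beaker: Clear plastic beaker, 52 wide, 60 high, on the bench in front of the carrier (mm). Leave it where it is.
- cap: Loose white bottle cap, 47 wide, 18 high, on the bench behind the block (mm). Leave it where it is.
- spanner: Steel spanner, 140 long, lying on the fork side (+x) of the carrier near its closed end (mm). Leave it where it is.
- marker: Grey marker pen, 130 long, lying in front of the block (mm). Leave it where it is.
- spare_bottle: Another square bottle like those in the carrier, standing on the back of the bench (mm). Leave it where it is.
- timer: Small white timer, 45 x 70 x 22, on the back of the bench (mm). Leave it where it is.
Mind the look-alikes: they are no part of the job. What is shaped like the wedge but green or orange is not meant.

How it is judged:
On the way, in this order (a step that is already met when the one before it is completed fails the run):
1. the bar is down in its fork (value of joint bar below 0.04 rad), for 0.2 s.
2. a board stands upright in the gap between the bottles and the bar (((x of board_a in the frame of carrier between -0.012 and 0.012 m and y of board_a in the frame of bottle_b between 0.03 and 0.08 m and y of board_a in the frame of clamp below -0.01 m and z of board_a in the frame of carrier below 0.012 m and angle between board_a's own z axis and vertical below 0.12 rad) or (x of board_b in the frame of carrier between -0.012 and 0.012 m and y of board_b in the frame of bottle_b between 0.03 and 0.08 m and y of board_b in the frame of clamp below -0.01 m and z of board_b in the frame of carrier below 0.012 m and angle between board_b's own z axis and vertical below 0.12 rad))), for 0.2 s.
At the end, for the whole second after the job is handed in: Bar down (under 0.04 rad); a board or two upright on the floor between bottles and bar, any other where it was (20 mm); wedge upright (0.12 rad), mid-trough (15 mm), slope to the bar, still, over 5 N on the bar, 3 N on a board; over 3 N between the upright bottles; fingers hold the wedge (4 N) (value of joint bar below 0.04 rad and ((x of board_a in the frame of carrier between -0.012 and 0.012 m and y of board_a in the frame of bottle_b between 0.03 and 0.08 m and y of board_a in the frame of clamp below -0.01 m and z of board_a in the frame of carrier below 0.012 m and angle between board_a's own z axis and vertical below 0.12 rad) or (x of board_b in the frame of carrier between -0.012 and 0.012 m and y of board_b in the frame of bottle_b between 0.03 and 0.08 m and y of board_b in the frame of clamp below -0.01 m and z of board_b in the frame of carrier below 0.012 m and angle between board_b's own z axis and vertical below 0.12 rad)) and ((x of board_a in the frame of carrier between -0.012 and 0.012 m and y of board_a in the frame of bottle_b between 0.03 and 0.08 m and y of board_a in the frame of clamp below -0.01 m and z of board_a in the frame of carrier below 0.012 m and angle between board_a's own z axis and vertical below 0.12 rad) or distance of board_a from where it was at the start of the episode below 0.02 m) and ((x of board_b in the frame of carrier between -0.012 and 0.012 m and y of board_b in the frame of bottle_b between 0.03 and 0.08 m and y of board_b in the frame of clamp below -0.01 m and z of board_b in the frame of carrier below 0.012 m and angle between board_b's own z axis and vertical below 0.12 rad) or distance of board_b from where it was at the start of the episode below 0.02 m) and angle between wedge's own z axis and vertical below 0.12 rad and x of wedge in the frame of carrier between -0.015 and 0.015 m and contact force between wedge and clamp above 5 N and contact force between bottle_a and bottle_b above 3 N and (contact force between wedge and board_a above 3 N or contact force between wedge and board_b above 3 N) and y of clamp in the frame of wedge above 0 m and contact force between the fingers and wedge above 4 N and linear speed of wedge below 0.01 m/s and angle between each of bottle_a, bottle_b's own z axis and vertical below 0.1 rad); the arm keeps its last pose, push and grip.
It fails at once if the row is crushed (over 90 N between the bottles) (contact force between bottle_a and bottle_b above 90 N).
It fails at once if another thing on the bench is disturbed (moved over 30 mm) (distance of any of beaker, cap, spanner, marker, spare_bottle, timer from where it was at the start of the episode above 0.03 m).
It also fails if it takes over 72 s, if anything falls off the work surface, if the arm or the gripper's body presses on something with over 40 N, if the wrist force passes 120 N, or if a joint passes its speed limit or range.

ROBOT

A 6-joint arm with a two-finger parallel gripper is mounted at the origin on the work surface. World frame = base frame: x ahead of the robot, y to its left, z up, the work surface at z = 0. Lengths are in m, angles in rad, forces in N, time in s.
With the tool pointing down it reaches from about 0.35 to 0.875 m from the base axis. Payload 4.2 kg.
Tool frame: the origin (TCP) lies midway between the tips of the shut fingers; the grasp point (between the pads) lies 19 mm behind it; z points along the fingers, y is the line along which they close (so a half turn about z gives the same grasp; the last joint's range is limited). The gripper opens to 85 mm and grips with 20 to 120 N. Pads are 22 mm wide; open, the fingers measure 114 mm over their backs; the gripper's body (76 mm by 85 mm) begins 54 mm behind the grasp point. The pads swing forward as they close: fully open they stand 13 mm farther back than shut.
Start: joints at [-0.985, 0.385, 0.008, 0, -1.194, -0.259], TCP at [0.201, -0.592, 0.231] pointing down, gripper open.
Joint ranges: [-3.14, 3.14], [-1.21, 2.06], [-1.07, 1.41], [-3.16, 2.05], [-2.99, -0.16], [-3.1, 3.1]. Speed limits (rad/s): [2.79, 2.79, 3.14, 3.14, 3.14, 3.14].

INTERFACE

Orientations are given as a unit quaternion [x, y, z, w].
In Python, from station import get_state, camera, job_done gives the robot as it stands.
- The arm moves only by the tool servo_tool, never from a script. Its argument "motion" is a list of rows, each an object of numbers: "gripper": the opening, from -1 (shut) to 1 (fully open); "dx", "dy", "dz": the shift along the tool's x, y, z in cm; "turn": the turn about the tool's z in rad. A call has 1 to 8 rows; each row shifts and turns the commanded pose from where the row before left it, along the tool's axes as they then stand; what a row does not reach is not made up. A row lasts 1/12 s, in which the tool goes at most 41.7 mm and 7.16 degrees, less where a joint would pass 70% of its speed; a pose out of reach is approached as far as the arm can. A call is refused whole if a number of a shift passes 4.17 or a number of a turn 0.125, either way. A call with a gripper value outside its range is refused whole. The fingers move at their own pace and stop on an object; "force" is the grip in N (left out, the last holds). Time passes only in rows, so rows that do not move let the fingers close. It gives the time, the measured TCP pose, the force, the opening and the grip force at its end, in the units of the state.
- get_state(): the state, without advancing time (a new reading comes with each control period).
- camera(name): name is "scene" or "top" or "wrist"; returns a dict with "pixels" (384x512x3 uint8, red, green, blue), "fovy" (degrees; the focal length in pixels is half the picture's height over the tangent of half this angle, whatever the lens; pixels are square), "cx", "cy" (the principal point, pixels), "R" (3x3) and "t" (3): a world point X has camera coordinates R X + t. Camera axes: x right, y down, z forward; pixel columns grow to the right and rows downward; lengths in m; the calibration is good to about 2 mm. A picture is of the moment at which its call begins. There is no depth.
- job_done(): hands the job in; it is judged then, once.
The state is a dict: "time": time; "joint_positions": joint angles; "joint_vel": joint speeds; "effort": joint torques, N m; "ee_pos": TCP position; "eef_rot": TCP orientation; "force": force on the tool from outside, world axes, zero at the start; "ft_torque": the same for the moment, N m; "gripper_width": opening from 0.0 (shut) to 1.0 (fully open); "grip_force": force on a finger pad.
Only numpy, scipy, OpenCV 4.12 (cv2) and the standard library are available. Lean on these libraries where they do the work, as an engineer would, in place of code of your own. Each camera call takes 0.05 s, during which the arm holds its last target. There are 200 camera calls.

## Working session

There is one attempt and no reset: what is moved stays moved. The work goes in short steps, Python scripts to look and compute and a tool call to move; the robot and the scene stay as the last step left them, time stands still between calls to the robot, and variables do not carry over. Pictures are saved under pics/ and viewed, at most 10 in all, crops included, and the job is handed in when it is done.

Besides the shell and the picture viewer there is one more tool, called after "Request:" as a command line: name --argument value ..., lists and objects as JSON in quotes. servo_tool: Moves the arm, as the interface text tells. Its arguments: {"type":"object","properties":{"motion":{"type":"array","items":{"type":"object","properties":{"gripper":{"type":"number"},"dx":{"type":"number"},"dy":{"type":"number"},"dz":{"type":"number"},"turn":{"type":"number"}}}},"force":{"type":"number"}},"required":["motion"]}

```bash
mkdir -p pics
cat > h.py <<'E'
import numpy as np, cv2, pickle
from station import get_state, camera, job_done
def snap(n,f):
    c=camera(n); cv2.imwrite(f'pics/{f}.png',c['pixels'][:,:,::-1]); pickle.dump(c,open(f'{f}.pkl','wb')); return c
def load(f): return pickle.load(open(f'{f}.pkl','rb'))
def foc(c): return 192/np.tan(np.radians(c['fovy'])/2)
def ray(c,u,v):
    R=np.array(c['R']);t=np.array(c['t']);f=foc(c)
    return -R.T@t, R.T@np.array([(u-c['cx'])/f,(v-c['cy'])/f,1])
def atz(c,u,v,z):
    o,d=ray(c,u,v); return o+d*(z-o[2])/d[2]
def proj(c,X):
    p=np.array(c['R'])@np.array(X)+np.array(c['t']); f=foc(c); return c['cx']+f*p[0]/p[2], c['cy']+f*p[1]/p[2]
E
python3 - <<'E'
from h import *
import numpy as np
a=snap('scene','s0');b=snap('top','t0');w=snap('wrist','w0')
for c in(a,b,w): print(c['fovy'],c['cx'],c['cy'],-np.array(c['R']).T@np.array(c['t']))
s=get_state();print(s)
E
```

```text
49.7747489416513 256.975469582706 196.3511601963454 [ 1.19306359 -0.35873995  0.90894383]
57.85491274798121 259.219065699773 193.07167666757758 [ 0.4808284  -0.02005587  0.9511672 ]
59.92944487944922 259.0280484359467 199.51225226940596 [ 0.12632418 -0.61650878  0.37234005]
{'time': 0.15, 'joint_positions': array([-9.85396328e-01,  3.85417927e-01,  6.97084327e-03, -3.34968390e-04,
       -1.19402915e+00, -2.58587623e-01]), 'joint_vel': array([ 0.00066103, -0.00339007,  0.0038985 ,  0.00272645, -0.0008047 ,
        0.00072997]), 'effort': array([-1.35509148e-03, -3.92677796e+01,  1.88580769e+01,  4.18859214e+00,
       -3.42839659e-03, -3.44998249e-06]), 'ee_pos': array([ 0.20050776, -0.59151003,  0.23046465]), 'eef_rot': array([-1.62618969e-01,  9.86688573e-01,  8.30035094e-04, -2.02001845e-04]), 'force': array([ 1.14288914,  0.22453827, -0.20908553]), 'ft_torque': array([-0.01178214, -0.02877186,  0.05905142]), 'grip_force': 0.0, 'gripper_width': 0.9959271014263325}
```

```bash
python3 -c "
import cv2,numpy as np
for n in 'st':
  im=cv2.imread(f'pics/{n}0.png');cv2.imwrite(f'pics/{n}0b.png',cv2.resize(im,(800,600),interpolation=cv2.INTER_CUBIC))"
```

```text
(no output)
```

View pics/s0b.png

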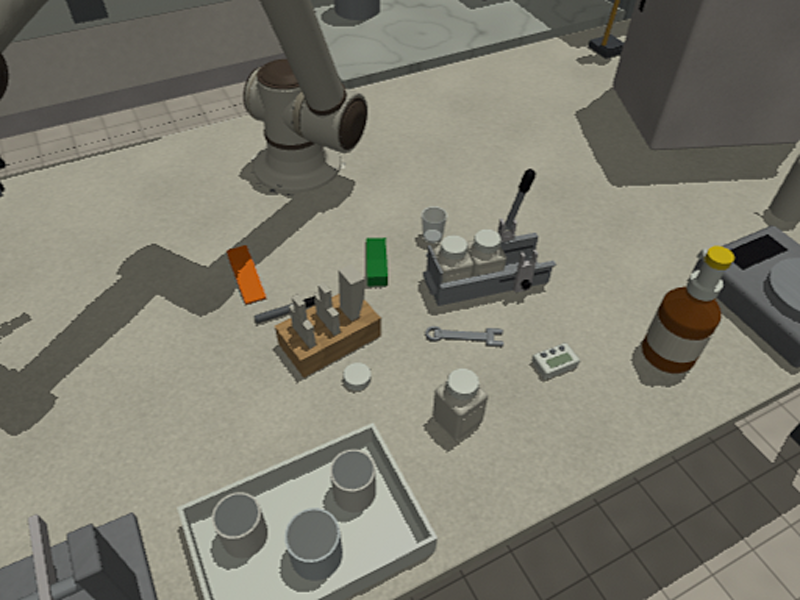

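View pics/t0b.png

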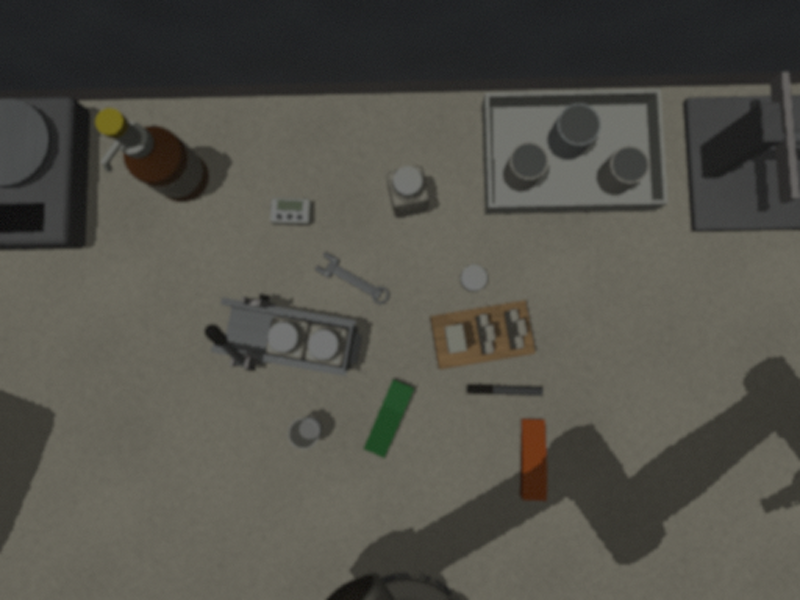

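The scene shows the carrier at about (490,265), the raised bar with its black grip at (528,180), and the block at (330,330). In the top view the carrier is at (290,335), with its open end to the left, and the block is at (483,335), with the wedge in its left slot. Next I crop both for exact corners.

```bash
python3 -c "
import cv2,numpy as np
t=cv2.imread('pics/t0.png');
t=np.clip(t.astype(float)*1.7,0,255).astype(np.uint8)
a=cv2.resize(t[180:250,125:240],None,fx=6.5,fy=6.5,interpolation=cv2.INTER_CUBIC)[:, :780]
a=a[:,:780]
cv2.imwrite('pics/ca.png',a);print(a.shape)
b=cv2.resize(t[185:245,268:350],None,fx=9,fy=9,interpolation=cv2.INTER_CUBIC);cv2.imwrite('pics/cb.png',b);print(b.shape)"
```

```text
(455, 748, 3)
(540, 738, 3)
```

View pics/ca.png

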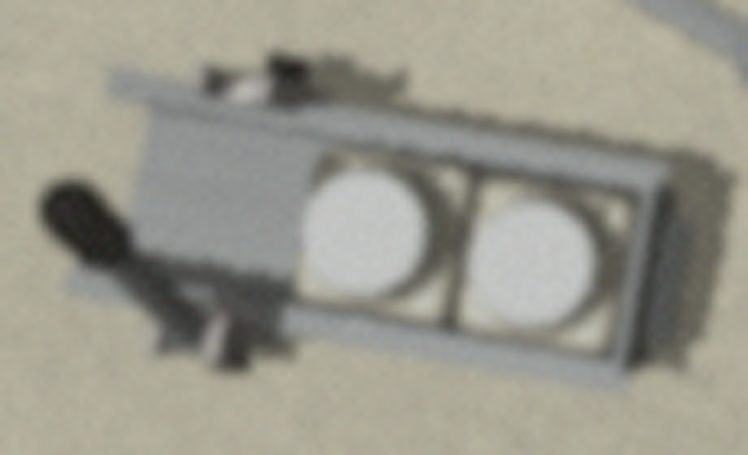

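View pics/cb.png

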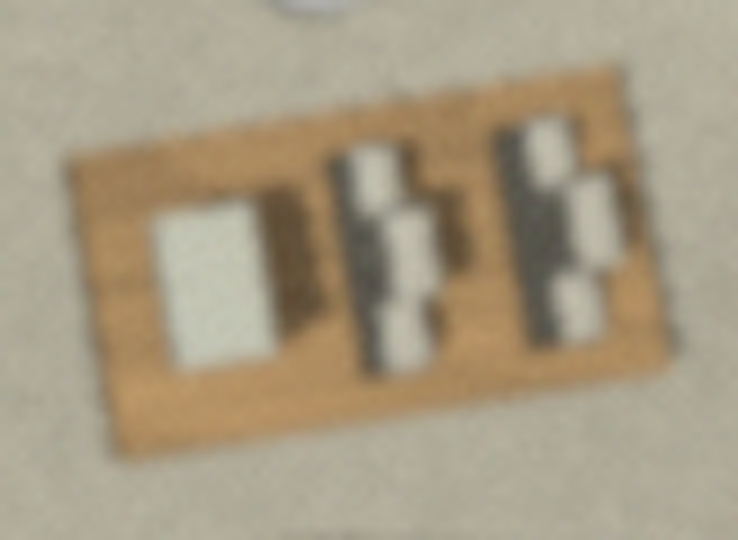

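The carrier's rim corners in the crop are about (110,70), (668,158), (628,385) and (70,290). The black grip is at about (85,222) and the hinge at about (215,340). The block's top corners are (68,160), (620,65), (675,355) and (115,460). The wedge top is centred at (214,283), and the tabs at (415,250) and (597,222).

```bash
cat >> h.py <<'E'
def fitrect(pts,obj):
    from scipy.optimize import least_squares
    pts=np.array(pts);obj=np.array(obj)
    def T(p): c,s=np.cos(p[2]),np.sin(p[2]); return obj@np.array([[c,s],[-s,c]])+p[:2]
    r=least_squares(lambda p:(T(p)-pts).ravel(),[*pts.mean(0),0.1]); return r.x,T(r.x)-pts
E
python3 - <<'E'
from h import *
np.set_printoptions(precision=4,suppress=True)
c=load('t0'); s=load('s0')
A=lambda x,y:((x+.5)/6.5-.5+125,(y+.5)/6.5-.5+180)
B=lambda x,y:((x+.5)/9-.5+268,(y+.5)/9-.5+185)
P=[atz(c,*A(*q),.06)[:2] for q in[(110,70),(668,158),(628,385),(70,290)]]
x,e=fitrect(P,[(.037,.113),(.037,-.113),(-.037,-.113),(-.037,.113)]);print('carrier',x,e*1e3)
car=x
P=[atz(c,*B(*q),.05)[:2] for q in[(68,160),(620,65),(675,355),(115,460)]]
x,e=fitrect(P,[(.045,.08),(.045,-.08),(-.045,-.08),(-.045,.08)]);print('block',x,e*1e3)
co,si=np.cos(x[2]),np.sin(x[2])
for n,q,y in(('w',(214,283),.048),('b',(415,250),0),('a',(597,222),-.048)):
  print(n,atz(c,*B(*q),.138),'expect',x[0]-si*y,x[1]+co*y)
W=[atz(c,*B(*q),.138)[:2] for q in[(152,212),(250,200),(280,352),(175,368)]]
print('wedge',fitrect(W,[(.02,.013),(.02,-.013),(-.02,-.013),(-.02,.013)]))
# grip triangulation top+scene
o1,d1=ray(c,*A(85,222)); o2,d2=ray(s,528*.64-.2,180*.64-.2)
k=np.linalg.lstsq(np.c_[d1,-d2],o2-o1,rcond=None)[0];p1=o1+k[0]*d1;p2=o2+k[1]*d2;print('grip',p1,p2)
g=(p1+p2)/2;t=car[2];R=np.array([[np.cos(t),np.sin(t)],[-np.sin(t),np.cos(t)]]);l=R@(g[:2]-car[:2]);print('grip in carrier',l,g[2])
# hinge post & fork post tops
for n,q,z in(('clev',(215,340),.1),('fork',(250,85),.105)):
  p=atz(c,*A(*q),z);print(n,p,R@(p[:2]-car[:2]))
print(np.degrees(np.arctan2(g[2]-.088,l[0]+.05)),np.hypot(g[2]-.088,l[0]+.05))
# slot of boards a bottles b
E
```

```text
carrier [ 0.5098  0.1938 -0.1789] [[-7.0999  1.2492]
 [-8.0656  1.2597]
 [ 7.9843 -2.1324]
 [ 7.1813 -0.3765]]
block [ 0.5063 -0.1343  0.1553] [[ 1.8879  0.1041]
 [ 2.1618  1.753 ]
 [-3.1865  0.3975]
 [-0.8633 -2.2546]]
w [ 0.4984 -0.0827  0.138 ] expect 0.49884146434127696 -0.0868552329955351
b [ 0.506 -0.135  0.138] expect 0.5062682421197061 -0.13427720018195444
a [ 0.5124 -0.1823  0.138 ] expect 0.5136950198981353 -0.18169916736837377
wedge (array([ 0.4984, -0.0828,  0.1371]), array([[-0.0006, -0.0001],
       [ 0.0003, -0.0003],
       [ 0.0001,  0.0009],
       [ 0.0002, -0.0006]]))
grip [0.5071 0.2458 0.2253] [0.5079 0.2475 0.2259]
grip in carrier [-0.0117  0.0516] 0.22558164431413164
clev [0.4663 0.2419 0.1   ] [-0.0513  0.0396]
fork [0.562  0.2279 0.105 ] [0.0453 0.0428]
74.42831666275985 0.14282394665216067
```

Request:
servo_tool --motion '[{"turn": -0.12,"gripper": -1},{"turn": -0.12,"gripper": -1},{"turn": -0.12,"gripper": -1},{"turn": -0.12,"gripper": -1},{"turn": -0.12,"gripper": -1},{"turn": -0.12,"gripper": -1},{"turn": -0.12,"gripper": -1},{"turn": -0.12,"gripper": -1}]' --force 40

```text
invalid input at $.motion[0]: expected keys gripper, dx, dy, dz, turn
```

```bash
cat >> h.py <<'E'
from scipy.spatial.transform import Rotation as Ro
CAR=[0.5098,0.1938,-0.1789]
def c2w(x,y,C=None):
    C=C or CAR; c,s=np.cos(C[2]),np.sin(C[2]); return np.array([C[0]+c*x-s*y,C[1]+s*x+c*y])
def delta(xyz,phi=None):
    s=get_state();R=Ro.from_quat(s['eef_rot']).as_matrix()
    d=R.T@(np.array(xyz)-s['ee_pos'])*100
    ph=np.degrees(np.arctan2(R[1,1],R[0,1]))
    print('t %.2f pos %s phi %.1f tilt %.3f F %s w %.2f | tool cm %s'%(s['time'],np.round(s['ee_pos'],4),ph,np.hypot(*R[:2,2]),np.round(s['force'],1),s['gripper_width'],np.round(d,2)), '' if phi is None else 'turn %.3f'%-np.radians((phi-ph+180)%360-180))
E
python3 - <<'E'
from h import *
p=c2w(-.055,.054);delta([*p,.232],169.8)
E
```

```text
t 0.15 pos [ 0.2005 -0.5915  0.2305] phi 108.7 tilt 0.002 F [ 1.1  0.2 -0.2] w 1.00 | tool cm [-5.230e+01  7.184e+01 -4.000e-02] turn -1.066
```

Request:
servo_tool --motion '[{"turn": -0.12,"gripper": -1,"dx": 0,"dy": 0,"dz": 0},{"turn": -0.12,"gripper": -1,"dx": 0,"dy": 0,"dz": 0},{"turn": -0.12,"gripper": -1,"dx": 0,"dy": 0,"dz": 0},{"turn": -0.12,"gripper": -1,"dx": 0,"dy": 0,"dz": 0},{"turn": -0.12,"gripper": -1,"dx": 0,"dy": 0,"dz": 0},{"turn": -0.12,"gripper": -1,"dx": 0,"dy": 0,"dz": 0},{"turn": -0.12,"gripper": -1,"dx": 0,"dy": 0,"dz": 0},{"turn": -0.12,"gripper": -1,"dx": 0,"dy": 0,"dz": 0}]' --force 40

```text
time: 0.82
ee_pos: [0.2006, -0.5917, 0.2308]
eef_rot: [-0.602, 0.798, 0.0, 0.0]
force: [-0.4, -0.5, -0.0]
gripper_width: 0.007
grip_force: 0.0
```

Run:
```python
from h import *
p=c2w(-.055,.054);print(p);delta([*p,.232],169.8)
```

```text
[0.46528695 0.25672526]
t 0.82 pos [ 0.2006 -0.5917  0.2308] phi 164.1 tilt 0.001 F [-0.4 -0.5 -0. ] w 0.01 | tool cm [-8.884e+01 -2.160e+00 -5.000e-02] turn -0.100
```

Request:
servo_tool --motion '[{"turn": 0,"gripper": -1,"dx": -3.5,"dy": 0,"dz": 0},{"turn": 0,"gripper": -1,"dx": -3.5,"dy": 0,"dz": 0},{"turn": 0,"gripper": -1,"dx": -3.5,"dy": 0,"dz": 0},{"turn": 0,"gripper": -1,"dx": -3.5,"dy": 0,"dz": 0},{"turn": 0,"gripper": -1,"dx": -3.5,"dy": 0,"dz": 0},{"turn": 0,"gripper": -1,"dx": -3.5,"dy": 0,"dz": 0},{"turn": 0,"gripper": -1,"dx": -3.5,"dy": 0,"dz": 0},{"turn": 0,"gripper": -1,"dx": -3.5,"dy": 0,"dz": 0}]'

```text
time: 1.48
ee_pos: [0.279, -0.3215, 0.2311]
eef_rot: [-0.6, 0.8, 0.0, 0.0]
force: [1.4, 0.7, 0.1]
gripper_width: 0.002
grip_force: 0.0
```

Request:
servo_tool --motion '[{"turn": 0,"gripper": -1,"dx": -3.5,"dy": 0,"dz": 0},{"turn": 0,"gripper": -1,"dx": -3.5,"dy": 0,"dz": 0},{"turn": 0,"gripper": -1,"dx": -3.5,"dy": 0,"dz": 0},{"turn": 0,"gripper": -1,"dx": -3.5,"dy": 0,"dz": 0},{"turn": 0,"gripper": -1,"dx": -3.5,"dy": 0,"dz": 0},{"turn": 0,"gripper": -1,"dx": -3.5,"dy": 0,"dz": 0},{"turn": 0,"gripper": -1,"dx": -3.5,"dy": 0,"dz": 0},{"turn": -0.1,"gripper": -1,"dx": -3.5,"dy": 0,"dz": 0}]'

```text
time: 2.15
ee_pos: [0.3574, -0.0526, 0.2315]
eef_rot: [-0.64, 0.768, -0.0, 0.0]
force: [0.8, -0.4, -0.4]
gripper_width: -0.003
grip_force: 0.0
```

Run:
```python
from h import *
p=c2w(-.055,.054);delta([*p,.232],169.8)
snap('wrist','w1')
```

```text
t 2.15 pos [ 0.3574 -0.0526  0.2315] phi 169.6 tilt 0.001 F [ 0.8 -0.4 -0.4] w -0.00 | tool cm [-3.238e+01 -5.010e+00 -3.000e-02] turn -0.004
```

View pics/w1.png

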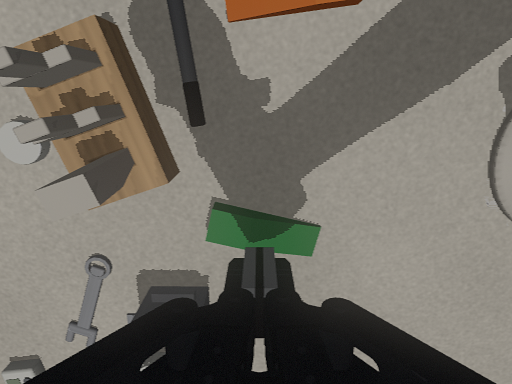

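The wrist view shows the shut fingers at (258,265), the green look-alike under them, and the block at (90,110). The camera looks toward the tool's +x side. I continue to the start of the push.

Request:
servo_tool --motion '[{"turn": 0,"gripper": -1,"dx": -4.0,"dy": -0.6,"dz": 0},{"turn": 0,"gripper": -1,"dx": -4.0,"dy": -0.6,"dz": 0},{"turn": 0,"gripper": -1,"dx": -4.0,"dy": -0.6,"dz": 0},{"turn": 0,"gripper": -1,"dx": -4.0,"dy": -0.6,"dz": 0},{"turn": 0,"gripper": -1,"dx": -4.0,"dy": -0.6,"dz": 0},{"turn": 0,"gripper": -1,"dx": -4.0,"dy": -0.6,"dz": 0},{"turn": 0,"gripper": -1,"dx": -4.0,"dy": -0.7,"dz": 0},{"turn": 0,"gripper": -1,"dx": -4.0,"dy": -0.7,"dz": 0}]'

```text
time: 2.87
ee_pos: [0.4654, 0.253, 0.2311]
eef_rot: [-0.639, 0.769, 0.0, -0.0]
force: [1.1, 0.6, 0.4]
gripper_width: -0.005
grip_force: 0.0
```

Run:
```python
from h import *
p=c2w(-.055,.054);delta([*p,.232],169.8)
prev=None
for th in np.radians([78,70,60,50,40,30,20,10,0,-3]):
  C=np.array([-.05,.088])+.150*np.array([np.cos(th),np.sin(th)])+.009*np.array([-np.sin(th),np.cos(th)])
  T=C-[.0145,0]; print(round(np.degrees(th)),T.round(4), '' if prev is None else 'dy %.2f dz %.2f'%(-(T-prev)[0]*100,-(T-prev)[1]*100)); prev=T
```

```text
t 2.87 pos [0.4654 0.253  0.2311] phi 169.5 tilt 0.000 F [1.1 0.6 0.4] w -0.01 | tool cm [-0.36  0.07 -0.09] turn -0.005
78 [-0.0421  0.2366] 
70 [-0.0217  0.232 ] dy -2.05 dz 0.46
60 [0.0027 0.2224] dy -2.44 dz 0.96
50 [0.025  0.2087] dy -2.23 dz 1.37
40 [0.0446 0.1913] dy -1.96 dz 1.74
30 [0.0609 0.1708] dy -1.63 dz 2.05
20 [0.0734 0.1478] dy -1.25 dz 2.30
10 [0.0817 0.1229] dy -0.83 dz 2.48
0 [0.0855 0.097 ] dy -0.38 dz 2.59
-3 [0.0858 0.0891] dy -0.03 dz 0.79
```

Request:
servo_tool --motion '[{"turn": 0,"gripper": -1,"dx": -0.2,"dy": -1.6,"dz": 0},{"turn": 0,"gripper": -1,"dx": 0,"dy": -1.7,"dz": 0},{"turn": 0,"gripper": -1,"dx": 0,"dy": -1.2,"dz": 0.4},{"turn": 0,"gripper": -1,"dx": 0,"dy": -1.2,"dz": 0.5},{"turn": 0,"gripper": -1,"dx": 0,"dy": -1.1,"dz": 0.6},{"turn": 0,"gripper": -1,"dx": 0,"dy": -1.1,"dz": 0.7},{"turn": 0,"gripper": -1,"dx": 0,"dy": -1.0,"dz": 0.8},{"turn": 0,"gripper": -1,"dx": 0,"dy": -1.0,"dz": 0.9}]'

```text
time: 3.53
ee_pos: [0.5638, 0.2342, 0.1917]
eef_rot: [-0.639, 0.769, -0.0, -0.0]
force: [-0.2, 0.4, 0.5]
gripper_width: -0.002
grip_force: 0.2
```

Request:
servo_tool --motion '[{"turn": 0,"gripper": -1,"dx": 0,"dy": -0.8,"dz": 1.0},{"turn": 0,"gripper": -1,"dx": 0,"dy": -0.8,"dz": 1.0},{"turn": 0,"gripper": -1,"dx": 0,"dy": -0.7,"dz": 1.1},{"turn": 0,"gripper": -1,"dx": 0,"dy": -0.6,"dz": 1.2},{"turn": 0,"gripper": -1,"dx": 0,"dy": -0.4,"dz": 1.2},{"turn": 0,"gripper": -1,"dx": 0,"dy": -0.4,"dz": 1.2},{"turn": 0,"gripper": -1,"dx": 0,"dy": -0.2,"dz": 1.2},{"turn": 0,"gripper": -1,"dx": 0,"dy": -0.2,"dz": 0.7}]'

```text
time: 4.2
ee_pos: [0.6026, 0.2271, 0.104]
eef_rot: [-0.639, 0.769, 0.0, -0.001]
force: [-0.2, 0.3, -0.3]
gripper_width: -0.001
grip_force: 0.1
```

Run:
```python
from h import *
p=c2w(.0855,.054);delta([*p,.097],169.8)
```

```text
t 4.20 pos [0.6026 0.2271 0.104 ] phi 169.4 tilt 0.003 F [-0.2  0.3 -0.3] w -0.00 | tool cm [-0.47 -0.01  0.7 ] turn -0.006
```

Request:
servo_tool --motion '[{"turn": 0,"gripper": -1,"dx": -0.3,"dy": 0,"dz": 0.3},{"turn": 0,"gripper": -1,"dx": 0,"dy": 0,"dz": 0.2},{"turn": 0,"gripper": -1,"dx": 0,"dy": 0,"dz": 0.1},{"turn": 0,"gripper": -1,"dx": 0,"dy": 0,"dz": 0},{"turn": 0,"gripper": -1,"dx": 0,"dy": 0,"dz": 0}]'

```text
time: 4.62
ee_pos: [0.604, 0.2307, 0.101]
eef_rot: [-0.639, 0.769, -0.0, 0.001]
force: [-0.1, 0.4, 0.5]
gripper_width: 0.0
grip_force: 0.0
```

Request:
servo_tool --motion '[{"turn": 0,"gripper": -1,"dx": 0,"dy": 0,"dz": 0.2},{"turn": 0,"gripper": -1,"dx": 0,"dy": 0,"dz": 0.2},{"turn": 0,"gripper": -1,"dx": 0,"dy": 0,"dz": 0},{"turn": 0,"gripper": -1,"dx": 0,"dy": 0,"dz": 0}]'

```text
time: 4.95
ee_pos: [0.6043, 0.2307, 0.0979]
eef_rot: [-0.639, 0.769, -0.0, 0.001]
force: [-1.5, 0.7, 5.3]
gripper_width: 0.002
grip_force: 2.7
```

Request:
servo_tool --motion '[{"turn": 0,"gripper": -1,"dx": 0,"dy": 0,"dz": -3},{"turn": 0,"gripper": -1,"dx": 0,"dy": 0,"dz": -3.5},{"turn": 0,"gripper": -1,"dx": -1,"dy": 1.4,"dz": -3.5},{"turn": 0,"gripper": -1,"dx": -1.5,"dy": 1.8,"dz": -2},{"turn": 0,"gripper": -1,"dx": -1.5,"dy": 1.8,"dz": 0},{"turn": 0,"gripper": -1,"dx": -1.5,"dy": 1.8,"dz": 0},{"turn": 0,"gripper": -1,"dx": -1.5,"dy": 1.7,"dz": 0},{"turn": 0,"gripper": 1,"dx": 0,"dy": 0,"dz": 0}]'

```text
time: 5.62
ee_pos: [0.531, 0.3173, 0.2167]
eef_rot: [-0.641, 0.768, 0.0, 0.0]
force: [0.6, 1.2, -0.2]
gripper_width: 0.13
grip_force: 0.0
```

Run:
```python
from h import *
p=c2w(0,.12);delta([*p,.22],169.8)
c=snap('wrist','w2')
cv2.imwrite('pics/w2b.png',cv2.resize(c['pixels'][:,:,::-1],(800,600),interpolation=cv2.INTER_CUBIC))
```

```text
t 5.62 pos [0.531  0.3173 0.2167] phi 169.7 tilt 0.001 F [ 0.6  1.2 -0.2] w 0.13 | tool cm [ 0.53 -0.11 -0.33] turn -0.002
```

View pics/w2b.png

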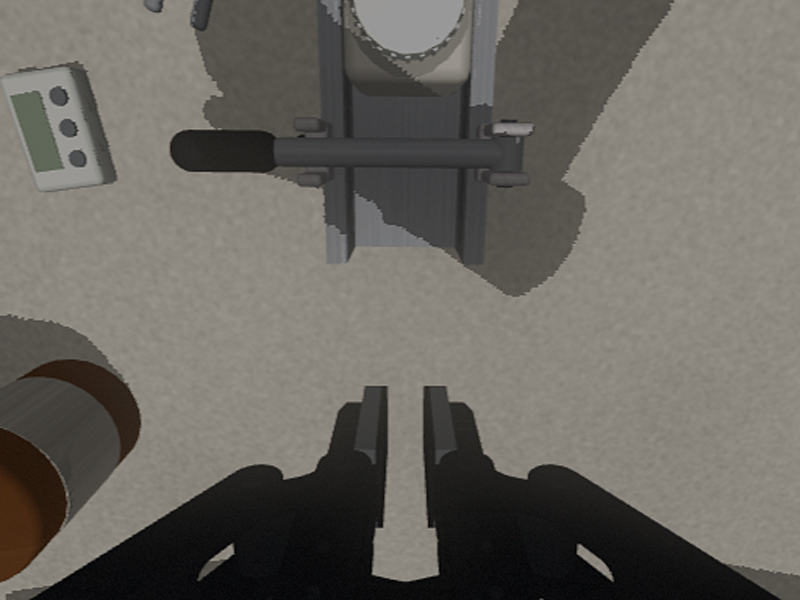

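The bar lies level across the carrier in its fork: bar edges at rows 138 and 166, sleeve at (222,151), trough end at row 263, walls at columns 327 to 484, and bottle_b's near face at about rows 83 to 97.

Run:
```python
from h import *
np.set_printoptions(precision=4,suppress=True)
c=load('w2')
k=1.5625; U=lambda x,y:((x+.5)/k-.5,(y+.5)/k-.5)
q=lambda x,y,z:atz(c,*U(x,y),z)[:2]
t=CAR[2];R=lambda t:np.array([[np.cos(t),np.sin(t)],[-np.sin(t),np.cos(t)]])
pts=dict(rimL=(327,263,.06),rimR=(484,263,.06),rimLb=(319,0,.06),rimRb=(497,0,.06),flL=(355,247,.006),flR=(457,247,.006),bar_a=(300,152,.088),bar_b=(485,152.5,.088),sleeve=(225,150.5,.088),bedge_u=(345,138,.095),botfoot=(410,97,.006),botsh=(410,83,.088),hingepost=(508,182,.102),forkpost=(311,182,.107),forkpost0=(308,120,.107),hp0=(512,125,.102))
for n,p in pts.items(): w=q(*p); print(n,w,R(t)@(w-np.array(CAR[:2])))
d=q(300,152,.088)-q(485,152.5,.088);print('bar yaw',np.arctan2(d[1],d[0]))
for x in(345,):
  d=q(327,263,.06)-q(319,0,.06);print(np.arctan2(-d[0],d[1]))
d=q(484,263,.06)-q(497,0,.06);print(np.arctan2(-d[0],d[1]))
# caps / floor edges
g=cv2.cvtColor(c['pixels'],cv2.COLOR_RGB2GRAY)
print(g[80:120,262])
print(g[50:66,262]);print(g[150:172,245]);print(g[140,200:225],g[140,285:315])
```

```text
rimL [0.5735 0.2976] [0.0442 0.1134]
rimR [0.4831 0.314 ] [-0.0477  0.1135]
rimLb [0.5472 0.1646] [ 0.042  -0.0221]
rimRb [0.4587 0.1806] [-0.0479 -0.022 ]
flL [0.5624 0.3004] [0.0328 0.1143]
flR [0.4937 0.3129] [-0.037   0.1143]
bar_a [0.5688 0.2349] [0.0508 0.0509]
bar_b [0.4784 0.2515] [-0.0412  0.0512]
sleeve [0.6053 0.2275] [0.088  0.0502]
bedge_u [0.5447 0.2326] [0.0274 0.0444]
botfoot [0.5087 0.2134] [-0.0046  0.0191]
botsh [0.5095 0.2136] [-0.0038  0.0194]
hingepost [0.4713 0.2663] [-0.0508  0.0645]
forkpost [0.5633 0.2493] [0.0428 0.0641]
forkpost0 [0.5583 0.2224] [0.0426 0.0368]
hp0 [0.4664 0.2411] [-0.0511  0.0388]
bar yaw -0.18186397482665326
-0.19557186458656362
-0.1810305629808942
[63 65 63 65 63 65 65 63 57 54 60 62 65 64 65 67 69 68 66 62 61 58 59 57
 54 51 43 52 65 65 63 63 64 65 63 64 65 64 65 65]
[67 63 59 56 54 56 55 55 55 55 53 53 69 67 68 65]
[119 118 118 118 118 118 118 118 136 134 133 132 134 132 133 135 136 134
 134 136 137 137]
[141 141 142 140 137 136 138 117  72  68  69  70  72  72  71  69  69  72
  70  70  70  63  51  50  47] [66 70 67 67 67 68 61 47 45 41 42 45 54 65 66 65 66 66 65 66 68 65 64 65
 66 71 79 83 82 84]
```

Measured between the bar and the bottle, the free gap is about 25 mm plus slack. One board therefore leaves well under 21 mm, so a single board is right. Next I go to the block and look from near.

Request:
servo_tool --motion '[{"turn": 0,"gripper": 1,"dx": 3.7,"dy": -0.3,"dz": -1.3},{"turn": 0,"gripper": 1,"dx": 3.8,"dy": -0.3,"dz": 0},{"turn": 0,"gripper": 1,"dx": 3.8,"dy": -0.3,"dz": 0},{"turn": 0,"gripper": 1,"dx": 3.8,"dy": -0.3,"dz": 0},{"turn": 0,"gripper": 1,"dx": 3.8,"dy": -0.3,"dz": 0},{"turn": 0,"gripper": 1,"dx": 3.8,"dy": -0.3,"dz": 0},{"turn": 0,"gripper": 1,"dx": 3.8,"dy": -0.3,"dz": 0},{"turn": 0,"gripper": 1,"dx": 3.8,"dy": -0.3,"dz": 0}]'

```text
time: 6.33
ee_pos: [0.5007, 0.01, 0.2295]
eef_rot: [-0.639, 0.769, -0.0, 0.0]
force: [1.0, -0.8, -1.3]
gripper_width: 1.003
grip_force: 0.0
```

Request:
servo_tool --motion '[{"turn": 0,"gripper": 1,"dx": 3.6,"dy": -0.3,"dz": 0},{"turn": 0,"gripper": 1,"dx": 3.6,"dy": -0.3,"dz": 0},{"turn": -0.11,"gripper": 1,"dx": 0,"dy": 0,"dz": 0},{"turn": -0.11,"gripper": 1,"dx": 0,"dy": 0,"dz": 0},{"turn": -0.1,"gripper": 1,"dx": 0,"dy": 0,"dz": 0},{"turn": 0,"gripper": 1,"dx": 0,"dy": 0,"dz": 0}]'

```text
time: 6.83
ee_pos: [0.4938, -0.0606, 0.2293]
eef_rot: [0.753, -0.658, 0.0, 0.0]
force: [0.4, 0.4, -0.9]
gripper_width: 1.0
grip_force: 0.0
```

Run:
```python
from h import *
delta([.513,-.182,.13],188.3)
c=snap('wrist','w3')
cv2.imwrite('pics/w3b.png',cv2.resize(c['pixels'][:,:,::-1],(800,600),interpolation=cv2.INTER_CUBIC))
```

```text
t 6.83 pos [ 0.4938 -0.0606  0.2293] phi -172.2 tilt 0.000 F [ 0.4  0.4 -0.9] w 1.00 | tool cm [12.29 -0.26  9.94] turn -0.009
```

View pics/w3b.png

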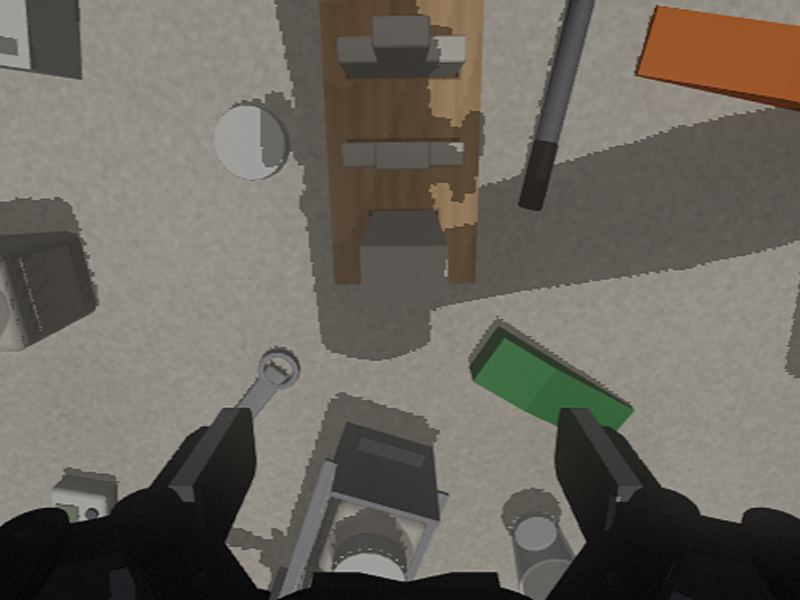

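The wrist view shows tab a at (401,30), tab b at (402,155) and the wedge top with edges at columns 360 to 446 and its -y edge at row 247. The block sits square in the picture.

Run:
```python
from h import *
np.set_printoptions(precision=4,suppress=True)
c=load('w3')
k=1.5625; q=lambda x,y,z:atz(c,(x+.5)/k-.5,(y+.5)/k-.5,z)[:2]
for n,p in dict(aUL=(373,15,.138),aUR=(429,15,.138),aLc=(402,37.5,.098),aL=(337,37,.098),aR=(466,37,.098),b=(402.5,155,.138),bL=(342,154,.098),bR=(464,154,.098),wL=(360,247,.138),wR=(446,247,.138)).items(): print(n,q(*p))
g=cv2.cvtColor(c['pixels'],cv2.COLOR_RGB2GRAY)
print(g[5:55,256]);print(g[150:205,256]);print(g[165,222:294])
```

```text
aUL [ 0.5236 -0.1848]
aUR [ 0.5016 -0.1878]
aLc [ 0.5123 -0.1853]
aL [ 0.5427 -0.1813]
aR [ 0.4824 -0.1896]
b [ 0.5048 -0.1335]
bL [ 0.5351 -0.1291]
bR [ 0.4743 -0.1374]
wL [ 0.5185 -0.0913]
wR [ 0.4799 -0.0967]
[70 71 70 70 68 90 90 94 92 93 93 93 93 91 91 93 92 91 92 90 90 91 90 86
 76 64 51 54 54 54 55 53 55 54 54 54 55 54 54 54 54 55 56 54 54 70 72 72
 73 73]
[68 68 66 68 67 66 67 78 88 88 87 87 87 88 87 86 87 87 87 85 88 86 87 87
 87 85 88 87 87 87 87 88 87 87 87 88 86 88 88 88 87 87 90 90 89 89 88 88
 88 89 88 88 87 86 88]
[70 70 70 70 69 70 67 66 78 88 88 88 87 87 87 86 88 88 88 87 88 88 87 88
 86 87 87 87 87 86 86 86 87 87 86 87 88 87 87 87 88 87 87 87 87 87 88 88
 88 89 86 88 87 87 87 87 87 88 88 89 88 88 87 85 82 77 77 75 75 74 75 76]
```

Request:
servo_tool --motion '[{"turn": 0,"gripper": 1,"dx": 4.0,"dy": 0,"dz": 0},{"turn": 0,"gripper": 1,"dx": 4.1,"dy": -0.1,"dz": 0},{"turn": 0,"gripper": 1,"dx": 4.06,"dy": -0.07,"dz": 1.5},{"turn": 0,"gripper": 1,"dx": 0,"dy": 0,"dz": 3},{"turn": 0,"gripper": 1,"dx": 0,"dy": 0,"dz": 3},{"turn": 0,"gripper": 1,"dx": 0,"dy": 0,"dz": 2},{"turn": 0,"gripper": 1,"dx": 0,"dy": 0,"dz": 1.5},{"turn": 0,"gripper": 1,"dx": 0,"dy": 0,"dz": 0}]'

```text
time: 7.55
ee_pos: [0.5094, -0.1781, 0.1163]
eef_rot: [0.752, -0.659, -0.003, 0.002]
force: [-0.3, -0.8, -0.4]
gripper_width: 1.0
grip_force: 0.0
```

Run:
```python
from h import *
delta([.512,-.1808,.102],187.85)
```

```text
t 7.55 pos [ 0.5094 -0.1781  0.1163] phi -172.4 tilt 0.008 F [-0.3 -0.8 -0.4] w 1.00 | tool cm [ 0.3  -0.23  1.43] turn -0.004
```

Request:
servo_tool --motion '[{"turn": 0,"gripper": 1,"dx": 0,"dy": 0,"dz": 0},{"turn": 0,"gripper": 1,"dx": 0,"dy": 0,"dz": 0}]'

```text
time: 7.72
ee_pos: [0.5128, -0.1783, 0.121]
eef_rot: [0.753, -0.658, 0.001, -0.0]
force: [0.2, -0.5, 0.4]
gripper_width: 1.001
grip_force: 0.0
```

Run:
```python
from h import *
delta([.512,-.1808,.102],187.85)
```

```text
t 7.72 pos [ 0.5128 -0.1783  0.121 ] phi -172.2 tilt 0.002 F [ 0.2 -0.5  0.4] w 1.00 | tool cm [0.24 0.12 1.9 ] turn -0.001
```

Request:
servo_tool --motion '[{"turn": 0,"gripper": 1,"dx": 0.2,"dy": 0.1,"dz": 0.6},{"turn": 0,"gripper": 1,"dx": 0,"dy": 0,"dz": 0.7},{"turn": 0,"gripper": 1,"dx": 0,"dy": 0,"dz": 0.6},{"turn": 0,"gripper": -1,"dx": 0,"dy": 0,"dz": 0},{"turn": 0,"gripper": -1,"dx": 0,"dy": 0,"dz": 0},{"turn": 0,"gripper": -1,"dx": 0,"dy": 0,"dz": 0},{"turn": 0,"gripper": -1,"dx": 0,"dy": 0,"dz": 0},{"turn": 0,"gripper": -1,"dx": 0,"dy": 0,"dz": 0}]' --force 50

```text
time: 8.38
ee_pos: [0.5114, -0.1802, 0.1011]
eef_rot: [0.754, -0.657, 0.0, -0.0]
force: [-0.2, -0.4, 0.9]
gripper_width: 0.301
grip_force: 0.0
```

Run:
```python
from h import *
delta([.512,-.1808,.102],187.85);print(get_state()['grip_force'])
```

```text
t 8.38 pos [ 0.5114 -0.1802  0.1011] phi -172.2 tilt 0.001 F [-0.2 -0.4  0.9] w 0.30 | tool cm [ 0.07 -0.05 -0.09] turn -0.001
0.0012894080282421783
```

Request:
servo_tool --motion '[{"turn": 0,"gripper": -1,"dx": 0,"dy": 0,"dz": 0},{"turn": 0,"gripper": -1,"dx": 0,"dy": 0,"dz": 0},{"turn": 0,"gripper": -1,"dx": 0,"dy": 0,"dz": -0.5},{"turn": 0,"gripper": -1,"dx": 0,"dy": 0,"dz": -1.5},{"turn": 0,"gripper": -1,"dx": 0,"dy": 0,"dz": -2.0},{"turn": 0,"gripper": -1,"dx": 0,"dy": 0,"dz": -2.0},{"turn": 0,"gripper": -1,"dx": 0,"dy": 0,"dz": -2.0},{"turn": 0,"gripper": -1,"dx": 0,"dy": 0,"dz": -2.0}]'

```text
time: 9.05
ee_pos: [0.5108, -0.1802, 0.202]
eef_rot: [0.753, -0.657, -0.0, 0.0]
force: [1.0, 0.1, -1.0]
gripper_width: 0.272
grip_force: 49.9
```

Request:
servo_tool --motion '[{"turn": 0,"gripper": -1,"dx": 0,"dy": 0,"dz": -2.0},{"turn": 0,"gripper": -1,"dx": 0,"dy": 0,"dz": -1.5},{"turn": 0.11,"gripper": -1,"dx": 0,"dy": 0,"dz": 0},{"turn": 0.11,"gripper": -1,"dx": 0,"dy": 0,"dz": 0},{"turn": 0.095,"gripper": -1,"dx": 0,"dy": 0,"dz": 0},{"turn": 0,"gripper": -1,"dx": 0,"dy": 0,"dz": 0}]'

```text
time: 9.55
ee_pos: [0.5108, -0.1802, 0.2361]
eef_rot: [-0.64, 0.768, 0.0, 0.0]
force: [-0.8, -0.8, -0.6]
gripper_width: 0.27
grip_force: 49.9
```

```bash
cat >> h.py <<'E'
CAR[2]=-0.181
E
python3 - <<'E'
from h import *
p=c2w(-.0022,.028);print(p);delta([*p,.236],169.65);print(get_state()['grip_force'])
E
```

```text
[0.51267631 0.22173863]
t 9.55 pos [ 0.5108 -0.1802  0.2361] phi 169.6 tilt 0.000 F [-0.8 -0.8 -0.6] w 0.27 | tool cm [-3.957e+01  7.040e+00  2.000e-02] turn -0.000
49.9312698841095
```

Request:
servo_tool --motion '[{"turn": 0,"gripper": -1,"dx": 0,"dy": 0,"dz": -1.0},{"turn": 0,"gripper": -1,"dx": -2,"dy": 0.4,"dz": -0.5},{"turn": 0,"gripper": -1,"dx": -3.2,"dy": 0.6,"dz": 0},{"turn": 0,"gripper": -1,"dx": -3.5,"dy": 0.6,"dz": 0},{"turn": 0,"gripper": -1,"dx": -3.5,"dy": 0.6,"dz": 0},{"turn": 0,"gripper": -1,"dx": -3.5,"dy": 0.6,"dz": 0},{"turn": 0,"gripper": -1,"dx": -3.5,"dy": 0.6,"dz": 0},{"turn": 0,"gripper": -1,"dx": -3.5,"dy": 0.6,"dz": 0}]'

```text
time: 10.22
ee_pos: [0.5121, 0.0519, 0.252]
eef_rot: [-0.642, 0.767, -0.0, 0.0]
force: [0.5, -0.7, -0.6]
gripper_width: 0.273
grip_force: 50.0
```

Request:
servo_tool --motion '[{"turn": 0,"gripper": -1,"dx": -3.5,"dy": 0.6,"dz": 0},{"turn": 0,"gripper": -1,"dx": -3.5,"dy": 0.6,"dz": 0},{"turn": 0,"gripper": -1,"dx": -3.5,"dy": 0.6,"dz": 0},{"turn": 0,"gripper": -1,"dx": -3.2,"dy": 0.6,"dz": 0},{"turn": 0,"gripper": -1,"dx": -2,"dy": 0.6,"dz": 0},{"turn": 0,"gripper": -1,"dx": -1,"dy": 0.4,"dz": 0.5},{"turn": 0,"gripper": -1,"dx": 0,"dy": 0.2,"dz": 1},{"turn": 0,"gripper": -1,"dx": 0,"dy": 0,"dz": 0}]'

```text
time: 10.88
ee_pos: [0.5048, 0.2203, 0.2336]
eef_rot: [-0.642, 0.767, 0.001, -0.002]
force: [0.3, -1.0, -1.6]
gripper_width: 0.271
grip_force: 49.9
```

Run:
```python
from h import *
p=c2w(-.0022,.028);delta([*p,.236],169.65);print(get_state()['grip_force'])
c=snap('wrist','w4')
cv2.imwrite('pics/w4b.png',cv2.resize(c['pixels'][:,:,::-1],(800,600),interpolation=cv2.INTER_CUBIC))
```

```text
t 10.88 pos [0.5048 0.2203 0.2336] phi 169.8 tilt 0.005 F [ 0.3 -1.  -1.6] w 0.27 | tool cm [-0.28 -0.75 -0.24] turn 0.003
49.93431508541107
```

View pics/w4b.png

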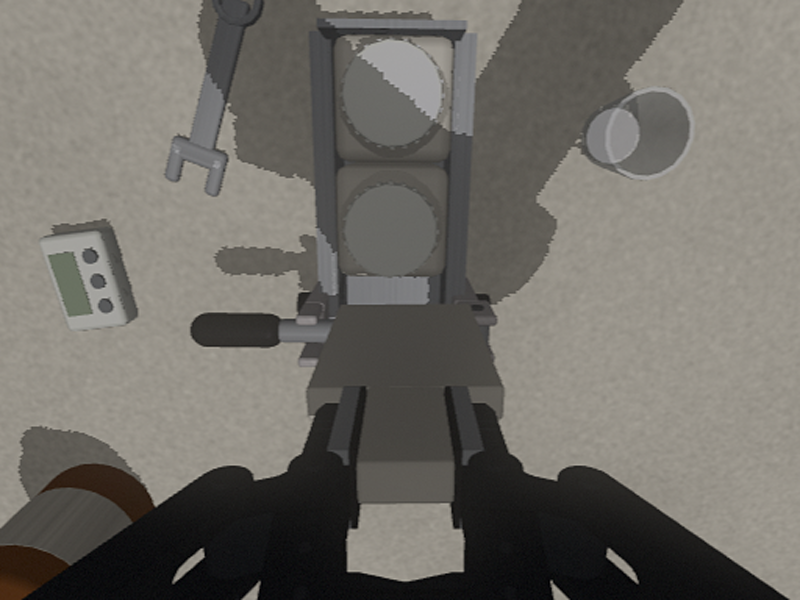

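Run:
```python
from h import *
np.set_printoptions(precision=4,suppress=True)
c=load('w4')
C=np.array(CAR[:2]);t=CAR[2];R=np.array([[np.cos(t),np.sin(t)],[-np.sin(t),np.cos(t)]])
k=1.5625; q=lambda x,y,z:R@(atz(c,(x+.5)/k-.5,(y+.5)/k-.5,z)[:2]-C)
print('tcp',R@(np.array([.5048,.2203])-C))
for n,p in dict(footL=(331,304,.1406),footR=(488,304,.1406),ledgeL=(308,388,.2306),ledgeR=(503,388,.2306),tabL=(358,462,.2706),tabR=(455,462,.2706),rimLb=(318,20,.06),rimRb=(467,20,.06),rimLi=(333,150,.06),rimRi=(452,150,.06),rimLo=(313,150,.06),rimRo=(473,150,.06),capA=(393,92,.118),capB=(391,230,.118),botBfoot=(390,277,.08),botA0=(392,36,.085),grip=(236,331,.088),bar=(300,330,.088)).items(): print(n,q(*p))
g=cv2.cvtColor(c['pixels'],cv2.COLOR_RGB2GRAY)
r=g[100,195:310];print(r)
r=g[194,200:325];print(r[:25],r[100:])
```

```text
tcp [-0.0097  0.0252]
footL [0.0246 0.0186]
footR [-0.0495  0.0184]
ledgeL [0.0199 0.0184]
ledgeR [-0.04    0.0182]
tabL [0.0013 0.0179]
tabR [-0.0214  0.0178]
rimLb [ 0.0369 -0.1172]
rimRb [-0.0436 -0.1177]
rimLi [ 0.0314 -0.0502]
rimRi [-0.0376 -0.0505]
rimLo [ 0.0429 -0.0502]
rimRo [-0.0498 -0.0506]
capA [-0.0045 -0.0761]
capB [-0.0033 -0.0129]
botBfoot [-0.0018  0.0203]
botA0 [-0.0035 -0.1051]
grip [0.0884 0.0512]
bar [0.0509 0.0505]
[92 91 91 92 94 87 77 76 76 75 77 75 76 75 79 76 76 73 66 52 50 50 59 71
 74 75 76 78 78 76 77 77 77 78 78 78 78 78 78 78 79 78 79 77 79 79 79 79
 80 77 73 73 71 70 70 71 71 73 70 71 71 71 70 78 80 80 79 80 79 79 79 78
 79 82 79 80 80 79 80 79 79 80 79 78 80 79 78 78 76 77 72 60 49 63 73 74
 73 74 76 76 76 75 75 75 76 75 80 87 92 90 91 89 90 87 89]
[ 67  67  66  67  76 101 100  73  66  60  67  73  73  75  74  74  65  51
  51  51  53  54  97 126 123] [ 68  69  69  70  69  71  71  70  71  69  70  70  70  60  74  89  87  85
 121 146 147 146 147 147 148]
```

The board is held over the trough, with its ledge at columns 308 to 503 and the walls' inner edges at columns 333 and 452. Both bottles stand in line. It sits about 7 mm to the hinge side, because the arm is still settling.

Run:
```python
from h import *
np.set_printoptions(precision=4,suppress=True,linewidth=200)
c=load('w4');g=cv2.cvtColor(c['pixels'],cv2.COLOR_RGB2GRAY)
for r in(196,200,205,220,235,243): print(r,g[r,190:235],'|',g[r,290:330])
p=c2w(-.0025,.027);delta([*p,.236],169.3)
```

```text
196 [67 40 42 58 70 68 69 68 68 70 70 69 67 68 65 62 81 86 66 61 67 73 73 74 73 74 66 62 72 72 71 71 71 71 71 71 69 70 70 71 70 70 70 71 69] | [ 70  70  71  70  71  71  71  71  72  71  71  58  41  42  42  41  42  40  41  53  67  69  69  65 118 149 143 141 140 143 143 143 140 139 142 144 145 145 145 144]
200 [122  61  71  69  69  68  68  67  69  68  68  66  68  64  66  72  79  70  59  61  65  71  74  73  73  72  71  72  71  72  71  71  72  71  71  71  71  71  71  73  71  71  71  71  71] | [ 70  71  71  69  70  71  70  71  72  71  72  72  71  70  69  70  71  70  71  70  70  70  69  70  70  66 116 148 145 142 143 145 146 144 141 142 145 145 143 143]
205 [129 137 135 136 137 137 135 134 137 142 139 130 104  67  64  66  65  64  66  64  65  61  63  66  71  72  72  71  71  71  72  70  72  72  70  71  71  70  71  71  71  72  70  71  71] | [ 69  71  69  71  70  71  71  71  72  71  72  71  72  71  74  84  92  91  90  91  92  92  91  90  91  93  89  89 124 146 143 145 145 143 141 142 142 140 140 144]
220 [146 149 151 152 143 107  66  68  68  67  67  68  67  66  67  63  67  70  72  72  72  73  7
[... 377 characters left out ...]
71  71  70  70  71  71  70  70  70  70  70  70  70  69  70  69] | [ 69  70  69  71  70  68  70  71  72  72  71  72  71  72  72  72  73  72  73  71  73  72  74  73  75  73  69 116 145 143 143 141 142 140 139 144 147 148 148 146]
243 [147 147 148 148 147 146 147 143 110  70  73  74  73  74  73  73  73  72  73  72  74  72  72  71  72  71  70  71  70  72  71  70  70  69  70  71  71  70  70  71  69  69  68  70  69] | [ 70  70  71  70  70  71  70  70  72  72  72  71  72  73  72  73  73  74  73  72  74  72  72  72  75  75  75  75  74  71  90 130 147 145 144 144 146 145 144 146]
t 10.93 pos [0.5054 0.2197 0.2345] phi 169.8 tilt 0.004 F [ 0.4 -0.9 -1.2] w 0.27 | tool cm [-0.22 -0.65 -0.15] turn 0.008
```

Request:
servo_tool --motion '[{"turn": 0.005,"gripper": -1,"dx": 0,"dy": 0,"dz": 0},{"turn": 0,"gripper": -1,"dx": 0,"dy": 0,"dz": 0},{"turn": 0,"gripper": -1,"dx": 0,"dy": 0,"dz": 0}]'

```text
time: 11.18
ee_pos: [0.5069, 0.2201, 0.2364]
eef_rot: [-0.639, 0.769, -0.0, 0.0]
force: [0.2, 0.7, -1.1]
gripper_width: 0.276
grip_force: 49.9
```

Run:
```python
from h import *
p=c2w(-.0023,.0295);print(p);delta([*p,.236],169.4)
```

```text
[0.51284797 0.22323212]
t 11.18 pos [0.5069 0.2201 0.2364] phi 169.4 tilt 0.001 F [ 0.2  0.7 -1.1] w 0.28 | tool cm [-0.41 -0.53  0.04] turn -0.000
```

Request:
servo_tool --motion '[{"turn": 0,"gripper": -1,"dx": -0.2,"dy": -0.25,"dz": 0},{"turn": 0,"gripper": -1,"dx": -0.2,"dy": -0.28,"dz": 0},{"turn": 0,"gripper": -1,"dx": 0,"dy": 0,"dz": 1},{"turn": 0,"gripper": -1,"dx": 0,"dy": 0,"dz": 1.5},{"turn": 0,"gripper": -1,"dx": 0,"dy": 0,"dz": 1.0},{"turn": 0,"gripper": -1,"dx": 0,"dy": 0,"dz": 0.5},{"turn": 0,"gripper": -1,"dx": 0,"dy": 0,"dz": 0},{"turn": 0,"gripper": -1,"dx": 0,"dy": 0,"dz": 0}]'

```text
time: 11.85
ee_pos: [0.5126, 0.224, 0.1957]
eef_rot: [-0.639, 0.769, -0.0, -0.0]
force: [-0.7, -0.7, -0.1]
gripper_width: 0.27
grip_force: 49.9
```

Run:
```python
from h import *
p=c2w(-.0023,.0295);delta([*p,.099],169.4)
```

```text
t 11.85 pos [0.5126 0.224  0.1957] phi 169.5 tilt 0.001 F [-0.7 -0.7 -0.1] w 0.27 | tool cm [ 0.06 -0.04  9.67] turn 0.001
```

Request:
servo_tool --motion '[{"turn": 0,"gripper": -1,"dx": 0,"dy": 0,"dz": 0.8},{"turn": 0,"gripper": -1,"dx": 0,"dy": 0,"dz": 0.9},{"turn": 0,"gripper": -1,"dx": 0,"dy": 0,"dz": 0.9},{"turn": 0,"gripper": -1,"dx": 0,"dy": 0,"dz": 0.9},{"turn": 0,"gripper": -1,"dx": 0,"dy": 0,"dz": 0.8},{"turn": 0,"gripper": -1,"dx": 0,"dy": 0,"dz": 0.6},{"turn": 0,"gripper": -1,"dx": 0,"dy": 0,"dz": 0.6},{"turn": 0,"gripper": -1,"dx": 0,"dy": 0,"dz": 0}]'

```text
time: 12.52
ee_pos: [0.5118, 0.2235, 0.1393]
eef_rot: [-0.639, 0.769, 0.0, -0.001]
force: [0.3, -0.1, -1.9]
gripper_width: 0.271
grip_force: 49.9
```

Request:
servo_tool --motion '[{"turn": 0,"gripper": -1,"dx": 0,"dy": 0,"dz": 0.7},{"turn": 0,"gripper": -1,"dx": 0,"dy": 0,"dz": 0.7},{"turn": 0,"gripper": -1,"dx": 0,"dy": 0,"dz": 0.7},{"turn": 0,"gripper": -1,"dx": 0,"dy": 0,"dz": 0.6},{"turn": 0,"gripper": -1,"dx": 0,"dy": 0,"dz": 0.5},{"turn": 0,"gripper": -1,"dx": 0,"dy": 0,"dz": 0.3},{"turn": 0,"gripper": -1,"dx": 0,"dy": 0,"dz": 0.2},{"turn": 0,"gripper": -1,"dx": 0,"dy": 0,"dz": 0}]'

```text
time: 13.18
ee_pos: [0.5123, 0.2239, 0.1034]
eef_rot: [-0.639, 0.769, 0.0, -0.0]
force: [-0.6, -0.4, -0.9]
gripper_width: 0.27
grip_force: 49.9
```

Run:
```python
from h import *
p=c2w(-.0023,.0295);delta([*p,.099],169.4)
```

```text
t 13.18 pos [0.5123 0.2239 0.1034] phi 169.5 tilt 0.001 F [-0.6 -0.4 -0.9] w 0.27 | tool cm [ 0.05 -0.06  0.44] turn 0.001
```

Request:
servo_tool --motion '[{"turn": 0,"gripper": -1,"dx": 0,"dy": 0,"dz": 0.2},{"turn": 0,"gripper": -1,"dx": 0,"dy": 0,"dz": 0.2},{"turn": 0,"gripper": -1,"dx": 0.2,"dy": 0,"dz": 0},{"turn": 0,"gripper": -1,"dx": 0.2,"dy": 0,"dz": 0},{"turn": 0,"gripper": -1,"dx": 0,"dy": 0,"dz": 0},{"turn": 0,"gripper": -1,"dx": 0,"dy": 0,"dz": 0}]'

```text
time: 13.68
ee_pos: [0.5118, 0.2199, 0.1001]
eef_rot: [-0.639, 0.769, -0.0, 0.0]
force: [0.2, 0.5, -1.7]
gripper_width: 0.273
grip_force: 49.9
```

Request:
servo_tool --motion '[{"turn": 0,"gripper": -1,"dx": 0.15,"dy": 0,"dz": 0},{"turn": 0,"gripper": -1,"dx": 0.15,"dy": 0,"dz": 0},{"turn": 0,"gripper": -1,"dx": 0.1,"dy": 0,"dz": 0},{"turn": 0,"gripper": -1,"dx": 0,"dy": 0,"dz": 0},{"turn": 0,"gripper": -1,"dx": 0,"dy": 0,"dz": 0}]'

```text
time: 14.1
ee_pos: [0.5114, 0.2168, 0.1002]
eef_rot: [-0.639, 0.769, 0.0, 0.001]
force: [0.3, 4.4, -0.7]
gripper_width: 0.273
grip_force: 49.9
```

Run:
```python
from h import *
p=c2w(-.0023,.0295);delta([*p,.099],169.4)
```

```text
t 14.10 pos [0.5114 0.2168 0.1002] phi 169.5 tilt 0.002 F [ 0.3  4.4 -0.7] w 0.27 | tool cm [-0.66 -0.02  0.12] turn 0.001
```

Request:
servo_tool --motion '[{"turn": 0,"gripper": -1,"dx": -0.1,"dy": 0,"dz": 0.2},{"turn": 0,"gripper": -1,"dx": 0,"dy": 0,"dz": 0},{"turn": 0,"gripper": -1,"dx": 0,"dy": 0,"dz": 0},{"turn": 0,"gripper": 0.1,"dx": 0,"dy": 0,"dz": 0},{"turn": 0,"gripper": 0.1,"dx": 0,"dy": 0,"dz": 0},{"turn": 0,"gripper": 0.1,"dx": 0,"dy": 0,"dz": 0},{"turn": 0,"gripper": 0.1,"dx": 0,"dy": 0,"dz": 0}]'

```text
time: 14.68
ee_pos: [0.5108, 0.2165, 0.0974]
eef_rot: [-0.639, 0.769, -0.0, -0.001]
force: [-0.5, -0.1, 0.6]
gripper_width: 0.55
grip_force: 0.0
```

Request:
servo_tool --motion '[{"turn": 0,"gripper": 0.1,"dx": 0,"dy": 0,"dz": -0.5},{"turn": 0,"gripper": 0.1,"dx": 0,"dy": 0,"dz": -1.5},{"turn": 0,"gripper": 0.1,"dx": 0,"dy": 0,"dz": -2.5},{"turn": 0,"gripper": 0.1,"dx": 0,"dy": 0,"dz": -3},{"turn": 0,"gripper": 0.1,"dx": 0,"dy": 0,"dz": -3},{"turn": 0,"gripper": 0.1,"dx": 0,"dy": 0,"dz": -2},{"turn": 0,"gripper": 0.1,"dx": 0,"dy": 0,"dz": -1}]'

```text
time: 15.27
ee_pos: [0.5123, 0.2176, 0.2367]
eef_rot: [-0.639, 0.769, -0.0, 0.003]
force: [0.9, -0.1, 0.1]
gripper_width: 0.551
grip_force: 0.0
```

Run:
```python
from h import *
delta([.4975,-.0815,.236],187.85)
c=snap('wrist','w5')
g=cv2.cvtColor(c['pixels'],cv2.COLOR_RGB2GRAY)
p=c['pixels']
# crop region around expected board top
C=[c2w(-.0023,.0222)]
for z in(.006,.096,.136): print(z,proj(c,[*C[0],z]))
```

```text
t 15.27 pos [0.5123 0.2176 0.2367] phi 169.5 tilt 0.006 F [ 0.9 -0.1  0.1] w 0.55 | tool cm [29.68 -4.   -0.03] turn -0.321
0.006 (np.float64(260.0518808007187), np.float64(162.24278501771926))
0.096 (np.float64(259.95276753616474), np.float64(183.12105171144324))
0.136 (np.float64(259.8873051826183), np.float64(196.91073447379898))
```

```bash
python3 -c "
import cv2
im=cv2.imread('pics/w5.png')[60:260,140:400];cv2.imwrite('pics/w5c.png',cv2.resize(im,None,fx=3,fy=3,interpolation=cv2.INTER_CUBIC))"
```

```text
(no output)
```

View pics/w5c.png

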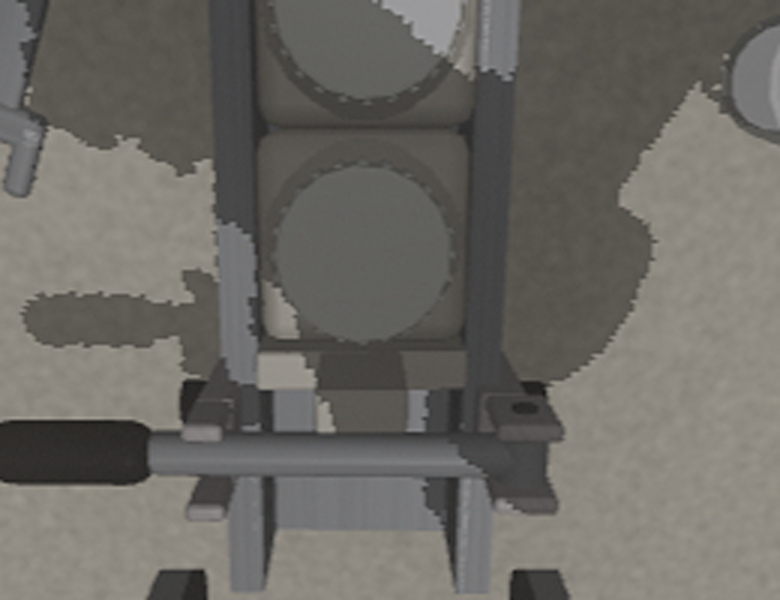

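The board stands upright against bottle_b, with its ledge at rows 352 to 388 and its tab at (366,410) in the crop, matching the projected position. About 15 mm is left to the bar. Now for the wedge.

Request:
servo_tool --motion '[{"turn": 0,"gripper": 1,"dx": 2.5,"dy": -0.4,"dz": 0},{"turn": 0,"gripper": 1,"dx": 3.8,"dy": -0.5,"dz": 0},{"turn": 0,"gripper": 1,"dx": 3.8,"dy": -0.5,"dz": 0},{"turn": 0,"gripper": 1,"dx": 3.8,"dy": -0.5,"dz": 0},{"turn": 0,"gripper": 1,"dx": 3.8,"dy": -0.5,"dz": 0},{"turn": 0,"gripper": 1,"dx": 3.8,"dy": -0.5,"dz": 0},{"turn": 0,"gripper": 1,"dx": 3.8,"dy": -0.5,"dz": 0},{"turn": 0,"gripper": 1,"dx": 3.0,"dy": -0.4,"dz": 0}]'

```text
time: 15.98
ee_pos: [0.4952, -0.0704, 0.2314]
eef_rot: [-0.639, 0.769, 0.001, -0.001]
force: [1.0, 0.2, -0.0]
gripper_width: 1.0
grip_force: 0.0
```

Request:
servo_tool --motion '[{"turn": -0.11,"gripper": 1,"dx": 1.0,"dy": -0.1,"dz": 0},{"turn": -0.11,"gripper": 1,"dx": 0.3,"dy": 0,"dz": 0},{"turn": -0.1,"gripper": 1,"dx": 0,"dy": 0,"dz": 1},{"turn": 0,"gripper": 1,"dx": 0,"dy": 0,"dz": 2},{"turn": 0,"gripper": 1,"dx": 0,"dy": 0,"dz": 1},{"turn": 0,"gripper": 1,"dx": 0,"dy": 0,"dz": 0},{"turn": 0,"gripper": 1,"dx": 0,"dy": 0,"dz": 0}]'

```text
time: 16.57
ee_pos: [0.4952, -0.0812, 0.1919]
eef_rot: [0.754, -0.657, -0.001, 0.001]
force: [0.2, -0.0, 0.2]
gripper_width: 1.0
grip_force: 0.0
```

Run:
```python
from h import *
delta([.498,-.0815,.105],187.85)
```

```text
t 16.57 pos [ 0.4952 -0.0812  0.1919] phi -172.2 tilt 0.003 F [ 0.2 -0.   0.2] w 1.00 | tool cm [ 0.07 -0.3   8.69] turn -0.001
```

Request:
servo_tool --motion '[{"turn": 0,"gripper": 1,"dx": 0,"dy": -0.25,"dz": 1},{"turn": 0,"gripper": 1,"dx": 0,"dy": 0,"dz": 2},{"turn": 0,"gripper": 1,"dx": 0,"dy": 0,"dz": 2},{"turn": 0,"gripper": 1,"dx": 0,"dy": 0,"dz": 1.5},{"turn": 0,"gripper": 1,"dx": 0,"dy": 0,"dz": 1.2},{"turn": 0,"gripper": 1,"dx": 0,"dy": 0,"dz": 0.8},{"turn": 0,"gripper": 1,"dx": 0,"dy": 0,"dz": 0},{"turn": 0,"gripper": 1,"dx": 0,"dy": 0,"dz": 0}]'

```text
time: 17.23
ee_pos: [0.4986, -0.0807, 0.108]
eef_rot: [0.754, -0.657, 0.0, 0.0]
force: [-0.2, 0.1, 0.4]
gripper_width: 1.003
grip_force: 0.0
```

Run:
```python
from h import *
delta([.498,-.0815,.105],187.85)
```

```text
t 17.23 pos [ 0.4986 -0.0807  0.108 ] phi -172.2 tilt 0.000 F [-0.2  0.1  0.4] w 1.00 | tool cm [0.07 0.07 0.3 ] turn -0.001
```

Request:
servo_tool --motion '[{"turn": 0,"gripper": -1,"dx": 0,"dy": 0,"dz": 0},{"turn": 0,"gripper": -1,"dx": 0,"dy": 0,"dz": 0},{"turn": 0,"gripper": -1,"dx": 0,"dy": 0,"dz": 0},{"turn": 0,"gripper": -1,"dx": 0,"dy": 0,"dz": 0},{"turn": 0,"gripper": -1,"dx": 0,"dy": 0,"dz": 0},{"turn": 0,"gripper": -1,"dx": 0,"dy": 0,"dz": 0},{"turn": 0,"gripper": -1,"dx": 0,"dy": 0,"dz": 0}]' --force 60

```text
time: 17.82
ee_pos: [0.4987, -0.0807, 0.1086]
eef_rot: [0.754, -0.657, 0.001, -0.0]
force: [-1.1, 0.7, 5.6]
gripper_width: 0.458
grip_force: 60.2
```

Run:
```python
from h import *
delta([.498,-.0815,.105],187.85)
```

```text
t 17.82 pos [ 0.4987 -0.0807  0.1086] phi -172.2 tilt 0.001 F [-1.1  0.7  5.6] w 0.46 | tool cm [0.07 0.08 0.36] turn -0.001
```

Request:
servo_tool --motion '[{"turn": 0,"gripper": -1,"dx": 0,"dy": 0,"dz": -0.5},{"turn": 0,"gripper": -1,"dx": 0,"dy": 0,"dz": -1.5},{"turn": 0,"gripper": -1,"dx": 0,"dy": 0,"dz": -2.2},{"turn": 0,"gripper": -1,"dx": 0,"dy": 0,"dz": -2.5},{"turn": 0,"gripper": -1,"dx": 0,"dy": 0,"dz": -2.5},{"turn": 0,"gripper": -1,"dx": 0,"dy": 0,"dz": -2.5},{"turn": 0,"gripper": -1,"dx": 0,"dy": 0,"dz": -2},{"turn": 0,"gripper": -1,"dx": 0,"dy": 0,"dz": -1.3}]'

```text
time: 18.48
ee_pos: [0.4986, -0.0808, 0.26]
eef_rot: [0.754, -0.657, 0.001, -0.001]
force: [0.4, 0.8, -0.5]
gripper_width: 0.461
grip_force: 61.5
```

Request:
servo_tool --motion '[{"turn": 0.11,"gripper": -1,"dx": 0,"dy": 0,"dz": 0},{"turn": 0.11,"gripper": -1,"dx": 0,"dy": 0,"dz": 0},{"turn": 0.1,"gripper": -1,"dx": 0,"dy": 0,"dz": 0},{"turn": 0,"gripper": -1,"dx": 0,"dy": 0,"dz": 0}]'

```text
time: 18.82
ee_pos: [0.4977, -0.0807, 0.2574]
eef_rot: [-0.638, 0.77, 0.001, -0.0]
force: [-0.4, 0.4, -1.5]
gripper_width: 0.46
grip_force: 61.5
```

Run:
```python
from h import *
p=c2w(-.0023,.0473);print(p);delta([*p,.257],169.4)
```

```text
[0.5160522  0.24074135]
t 18.82 pos [ 0.4977 -0.0807  0.2574] phi 169.3 tilt 0.001 F [-0.4  0.4 -1.5] w 0.46 | tool cm [-31.93   4.14   0.05] turn -0.001
```

Request:
servo_tool --motion '[{"turn": 0,"gripper": -1,"dx": -2,"dy": 0.3,"dz": 0},{"turn": 0,"gripper": -1,"dx": -3.5,"dy": 0.5,"dz": 0},{"turn": 0,"gripper": -1,"dx": -3.5,"dy": 0.5,"dz": 0},{"turn": 0,"gripper": -1,"dx": -3.5,"dy": 0.5,"dz": 0},{"turn": 0,"gripper": -1,"dx": -3.5,"dy": 0.5,"dz": 0},{"turn": 0,"gripper": -1,"dx": -3.5,"dy": 0.5,"dz": 0},{"turn": 0,"gripper": -1,"dx": -3.5,"dy": 0.5,"dz": 0},{"turn": 0,"gripper": -1,"dx": -3.5,"dy": 0.4,"dz": 0}]'

```text
time: 19.48
ee_pos: [0.5096, 0.1882, 0.2576]
eef_rot: [-0.64, 0.768, 0.0, -0.0]
force: [0.8, -0.1, -0.8]
gripper_width: 0.466
grip_force: 61.5
```

Request:
servo_tool --motion '[{"turn": 0,"gripper": -1,"dx": -2.5,"dy": 0.2,"dz": 0},{"turn": 0,"gripper": -1,"dx": -1.8,"dy": 0.2,"dz": 0},{"turn": 0,"gripper": -1,"dx": -1.0,"dy": 0,"dz": 0},{"turn": 0,"gripper": -1,"dx": 0,"dy": 0,"dz": 0},{"turn": 0,"gripper": -1,"dx": 0,"dy": 0,"dz": 0},{"turn": 0,"gripper": -1,"dx": 0,"dy": 0,"dz": 0},{"turn": 0,"gripper": -1,"dx": 0,"dy": 0,"dz": 0}]'

```text
time: 20.07
ee_pos: [0.516, 0.238, 0.2581]
eef_rot: [-0.639, 0.77, -0.0, -0.0]
force: [-0.1, -0.2, -0.9]
gripper_width: 0.459
grip_force: 61.5
```

Run:
```python
from h import *
p=c2w(-.0023,.0473);delta([*p,.257],169.4)
c=snap('wrist','w6')
cv2.imwrite('pics/w6b.png',cv2.resize(c['pixels'][60:360,80:420,::-1],None,fx=2,fy=2,interpolation=cv2.INTER_CUBIC))
```

```text
t 20.07 pos [0.516  0.238  0.2581] phi 169.4 tilt 0.000 F [-0.1 -0.2 -0.9] w 0.46 | tool cm [-0.27  0.05  0.11] turn -0.000
```

View pics/w6b.png

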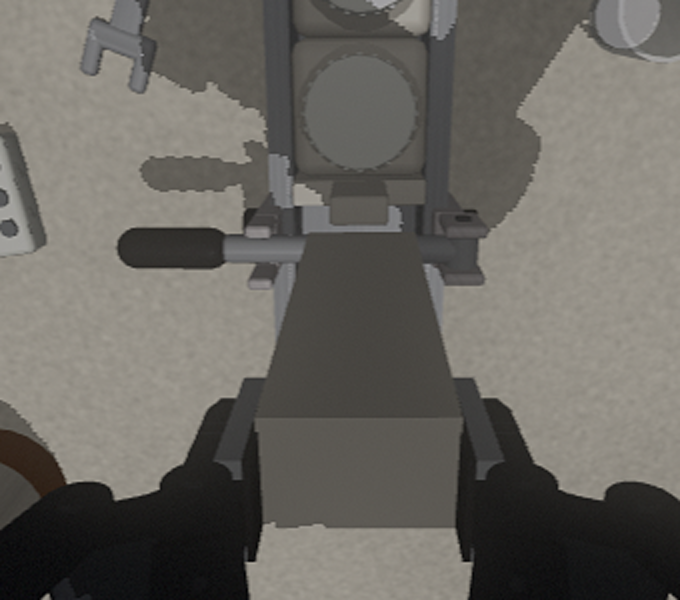

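The wedge hangs over the bar with its flat face toward the bottles: foot edge at row 234 (columns 304 to 416), top edge at row 417, tab at (360,203). Next I compute its offset from the board and the trough.

Run:
```python
from h import *
np.set_printoptions(precision=4,suppress=True)
c=load('w6')
C=np.array(CAR[:2]);t=CAR[2];R=np.array([[np.cos(t),np.sin(t)],[-np.sin(t),np.cos(t)]])
q=lambda x,y,z:R@(atz(c,(x+.5)/2-.5+80,(y+.5)/2-.5+60,z)[:2]-C)
s=get_state();print('tcp',R@(s['ee_pos'][:2]-C))
for n,p in dict(footL=(304,234,.1575),footR=(416,234,.1575),topL=(257,417,.2875),topR=(460,417,.2875),tabN=(360,223,.136),tabF=(360,190,.136),ledge=(300,206,.096),bar=(260,249,.088),barR=(440,249,.088),grip=(190,248,.088),rimL=(269,150,.06),rimR=(448,150,.06)).items(): print(n,q(*p))
```

```text
tcp [-0.0018  0.0447]
footL [0.0182 0.0266]
footR [-0.0237  0.0268]
topL [0.0172 0.0302]
topR [-0.0214  0.0303]
tabN [-0.0028  0.0274]
tabF [-0.0028  0.014 ]
ledge [0.0249 0.0285]
bar [0.0456 0.0512]
barR [-0.0417  0.0515]
grip [0.0795 0.0506]
rimL [0.0429 0.0071]
rimR [-0.0475  0.0074]
```

Request:
servo_tool --motion '[{"turn": 0,"gripper": -1,"dx": -0.3,"dy": 0,"dz": 0.5},{"turn": 0,"gripper": -1,"dx": -0.35,"dy": 0,"dz": 1},{"turn": 0,"gripper": -1,"dx": 0,"dy": 0,"dz": 1},{"turn": 0,"gripper": -1,"dx": 0,"dy": 0,"dz": 0.8},{"turn": 0,"gripper": -1,"dx": 0,"dy": 0,"dz": 0.5},{"turn": 0,"gripper": -1,"dx": 0,"dy": 0,"dz": 0},{"turn": 0,"gripper": -1,"dx": 0,"dy": 0,"dz": 0}]'

```text
time: 20.7
ee_pos: [0.5172, 0.2456, 0.2194]
eef_rot: [-0.639, 0.769, -0.0, -0.001]
force: [-0.0, -0.1, -0.6]
gripper_width: 0.457
grip_force: 61.5
```

Run:
```python
from h import *
p=c2w(-.0018,.0512);delta([*p,.19],169.4)
```

```text
t 20.70 pos [0.5172 0.2456 0.2194] phi 169.5 tilt 0.001 F [-0.  -0.1 -0.6] w 0.46 | tool cm [ 0.11 -0.03  2.94] turn 0.001
```

Request:
servo_tool --motion '[{"turn": 0,"gripper": -1,"dx": 0.1,"dy": 0,"dz": 0.4},{"turn": 0,"gripper": -1,"dx": 0,"dy": 0,"dz": 0.5},{"turn": 0,"gripper": -1,"dx": 0,"dy": 0,"dz": 0.5},{"turn": 0,"gripper": -1,"dx": 0,"dy": 0,"dz": 0.5},{"turn": 0,"gripper": -1,"dx": 0,"dy": 0,"dz": 0.5},{"turn": 0,"gripper": -1,"dx": 0,"dy": 0,"dz": 0.4},{"turn": 0,"gripper": -1,"dx": 0,"dy": 0,"dz": 0.2},{"turn": 0,"gripper": -1,"dx": 0,"dy": 0,"dz": 0}]'

```text
time: 21.37
ee_pos: [0.5168, 0.2446, 0.1891]
eef_rot: [-0.639, 0.769, 0.0, -0.001]
force: [0.4, 0.3, -0.9]
gripper_width: 0.459
grip_force: 61.5
```

Request:
servo_tool --motion '[{"turn": 0,"gripper": -1,"dx": 0,"dy": 0,"dz": 0.3},{"turn": 0,"gripper": -1,"dx": 0,"dy": 0,"dz": 0.3},{"turn": 0,"gripper": -1,"dx": 0.1,"dy": 0,"dz": 0.3},{"turn": 0,"gripper": -1,"dx": 0.1,"dy": 0,"dz": 0.3},{"turn": 0,"gripper": -1,"dx": 0,"dy": 0,"dz": 0.3},{"turn": 0,"gripper": -1,"dx": 0,"dy": 0,"dz": 0},{"turn": 0,"gripper": -1,"dx": 0,"dy": 0,"dz": 0}]'

```text
time: 21.95
ee_pos: [0.5166, 0.2427, 0.1747]
eef_rot: [-0.639, 0.769, -0.0, -0.0]
force: [-0.2, -0.3, -0.5]
gripper_width: 0.454
grip_force: 61.5
```

Request:
servo_tool --motion '[{"turn": 0,"gripper": -1,"dx": 0.1,"dy": 0,"dz": 0.3},{"turn": 0,"gripper": -1,"dx": 0.1,"dy": 0,"dz": 0.3},{"turn": 0,"gripper": -1,"dx": 0,"dy": 0,"dz": 0.3},{"turn": 0,"gripper": -1,"dx": 0,"dy": 0,"dz": 0.2},{"turn": 0,"gripper": -1,"dx": 0,"dy": 0,"dz": 0.2},{"turn": 0,"gripper": -1,"dx": 0,"dy": 0,"dz": 0},{"turn": 0,"gripper": -1,"dx": 0,"dy": 0,"dz": 0}]'

```text
time: 22.53
ee_pos: [0.5163, 0.2409, 0.1617]
eef_rot: [-0.639, 0.769, -0.0, -0.0]
force: [-0.2, -1.0, -0.5]
gripper_width: 0.459
grip_force: 61.5
```

Request:
servo_tool --motion '[{"turn": 0,"gripper": -1,"dx": 0,"dy": 0,"dz": 0.2},{"turn": 0,"gripper": -1,"dx": 0,"dy": 0,"dz": 0.2},{"turn": 0,"gripper": -1,"dx": 0,"dy": 0,"dz": 0.2},{"turn": 0,"gripper": -1,"dx": 0,"dy": 0,"dz": 0.1},{"turn": 0,"gripper": -1,"dx": 0,"dy": 0,"dz": 0},{"turn": 0,"gripper": -1,"dx": 0,"dy": 0,"dz": 0}]'

```text
time: 23.03
ee_pos: [0.5163, 0.2408, 0.1548]
eef_rot: [-0.639, 0.769, -0.0, -0.0]
force: [0.8, -0.3, -0.5]
gripper_width: 0.46
grip_force: 61.5
```

Request:
servo_tool --motion '[{"turn": 0,"gripper": -1,"dx": 0,"dy": 0,"dz": 0.2},{"turn": 0,"gripper": -1,"dx": 0,"dy": 0,"dz": 0.2},{"turn": 0,"gripper": -1,"dx": 0,"dy": 0,"dz": 0.1},{"turn": 0,"gripper": -1,"dx": 0,"dy": 0,"dz": 0.1},{"turn": 0,"gripper": -1,"dx": 0,"dy": 0,"dz": 0},{"turn": 0,"gripper": -1,"dx": 0,"dy": 0,"dz": 0}]'

```text
time: 23.53
ee_pos: [0.5168, 0.2404, 0.1513]
eef_rot: [-0.639, 0.769, -0.001, 0.001]
force: [-3.5, -2.4, 9.7]
gripper_width: 0.456
grip_force: 63.0
```

Request:
servo_tool --motion '[{"turn": 0,"gripper": -1,"dx": 0.1,"dy": 0.05,"dz": 0},{"turn": 0,"gripper": -1,"dx": 0,"dy": 0,"dz": 0.1},{"turn": 0,"gripper": -1,"dx": 0,"dy": 0,"dz": 0.1},{"turn": 0,"gripper": -1,"dx": 0,"dy": 0,"dz": 0},{"turn": 0,"gripper": -1,"dx": 0,"dy": 0,"dz": 0}]'

```text
time: 23.95
ee_pos: [0.5168, 0.24, 0.1506]
eef_rot: [-0.639, 0.769, -0.001, 0.002]
force: [-3.7, -2.8, 14.2]
gripper_width: 0.458
grip_force: 63.5
```

Request:
servo_tool --motion '[{"turn": 0,"gripper": -1,"dx": 0.1,"dy": 0.1,"dz": 0},{"turn": 0,"gripper": -1,"dx": 0.05,"dy": 0,"dz": 0},{"turn": 0,"gripper": -1,"dx": 0,"dy": 0,"dz": 0.1},{"turn": 0,"gripper": -1,"dx": 0,"dy": 0,"dz": 0},{"turn": 0,"gripper": -1,"dx": 0,"dy": 0,"dz": 0}]'

```text
time: 24.37
ee_pos: [0.5166, 0.2396, 0.15]
eef_rot: [-0.639, 0.769, -0.001, 0.004]
force: [-2.5, -1.0, 14.0]
gripper_width: 0.457
grip_force: 63.4
```

Run:
```python
from h import *
p=c2w(-.0018,.0447);delta([*p,.15],169.4);print(get_state()['ft_torque'])
```

```text
t 24.37 pos [0.5166 0.2396 0.15  ] phi 169.5 tilt 0.007 F [-2.5 -1.  14. ] w 0.46 | tool cm [0.15 0.03 0.  ] turn 0.002
[-0.25532293  0.60362961 -0.25664753]
```

Request:
servo_tool --motion '[{"turn": 0,"gripper": -1,"dx": 0.05,"dy": 0.1,"dz": 0},{"turn": 0,"gripper": -1,"dx": 0,"dy": 0,"dz": 0.1},{"turn": 0,"gripper": -1,"dx": 0,"dy": 0,"dz": 0.1},{"turn": 0,"gripper": -1,"dx": 0,"dy": 0,"dz": 0},{"turn": 0,"gripper": -1,"dx": 0,"dy": 0,"dz": 0},{"turn": 0,"gripper": -1,"dx": 0,"dy": 0,"dz": 0}]'

```text
time: 24.87
ee_pos: [0.5164, 0.2395, 0.1495]
eef_rot: [-0.64, 0.769, -0.002, 0.005]
force: [-3.1, -2.2, 18.9]
gripper_width: 0.454
grip_force: 64.0
```

Request:
servo_tool --motion '[{"turn": 0,"gripper": -1,"dx": 0.1,"dy": 0.1,"dz": 0},{"turn": 0,"gripper": -1,"dx": 0.05,"dy": 0.05,"dz": 0},{"turn": 0,"gripper": -1,"dx": 0,"dy": 0,"dz": 0},{"turn": 0,"gripper": -1,"dx": 0,"dy": 0,"dz": 0},{"turn": 0,"gripper": -1,"dx": 0,"dy": 0,"dz": 0},{"turn": 0,"gripper": -1,"dx": 0,"dy": 0,"dz": 0}]'

```text
time: 25.37
ee_pos: [0.516, 0.2392, 0.1493]
eef_rot: [-0.64, 0.769, -0.002, 0.007]
force: [0.9, -1.3, 15.1]
gripper_width: 0.456
grip_force: 63.3
```

Run:
```python
from h import *
p=c2w(-.0018,.0447);delta([*p,.15],169.4);s=get_state();print(s['ft_torque'],s['joint_vel'].round(4))
c=snap('wrist','w7');d=load('w6')
C=np.array(CAR[:2]);t=CAR[2]
for n,xy,z in(('sleeve',(.0884,.0508),.088),('bottleB cap',(-.0035,-.015),.118)): print(n,proj(c,[*c2w(*xy),z]))
g=cv2.cvtColor(c['pixels'],cv2.COLOR_RGB2GRAY)
m=cv2.inRange(g,0,50);n,l,st,ce=cv2.connectedComponentsWithStats(m)
for i in range(1,n):
  if st[i,4]>150: print(st[i],ce[i].round(1))
```

```text
t 25.37 pos [0.516  0.2392 0.1493] phi 169.5 tilt 0.013 F [ 0.9 -1.3 15.1] w 0.46 | tool cm [ 0.1  -0.02 -0.07] turn 0.002
[-0.26971864 -0.54627436 -0.23576659] [ 0.0014 -0.0004  0.0006 -0.0019 -0.0014 -0.0004]
sleeve (np.float64(122.67505262686959), np.float64(223.86734265323364))
bottleB cap (np.float64(262.041960178952), np.float64(127.48796257296844))
[  82  209   80   30 1030] [114.7 219.2]
[    0   260   512   124 28264] [247.6 344.3]
```

Request:
servo_tool --motion '[{"turn": 0,"gripper": -1,"dx": 0.05,"dy": 0,"dz": 0.1},{"turn": 0,"gripper": -1,"dx": 0,"dy": 0,"dz": 0.05},{"turn": 0,"gripper": -1,"dx": 0,"dy": 0,"dz": 0},{"turn": 0,"gripper": -1,"dx": 0,"dy": 0,"dz": 0},{"turn": 0,"gripper": -1,"dx": 0,"dy": 0,"dz": 0},{"turn": 0,"gripper": -1,"dx": 0,"dy": 0,"dz": 0},{"turn": 0,"gripper": -1,"dx": 0,"dy": 0,"dz": 0},{"turn": 0,"gripper": -1,"dx": 0,"dy": 0,"dz": 0}]'

```text
time: 26.08
ee_pos: [0.516, 0.2389, 0.1487]
eef_rot: [-0.64, 0.769, -0.002, 0.007]
force: [-0.6, -1.3, 18.4]
gripper_width: 0.459
grip_force: 64.0
```

The downward push is a steady 18 N, the side load is small and the wedge has stopped moving, so the row is tight. I am handing the job in.

```bash
python3 -c "
from h import *
print(job_done())"
```

```text
the job is handed in; nothing more can be done
None
```

I handed the job in with the bar down in its fork, one board standing against the bottles, and the wedge held pressed down between board and bar at about 18 N. The other board stayed in the block; the hand-in returned no verdict.

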